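# Load the filled pastry tray into the warming guard

## Task

Exactly one of the two trays holds pastries: find which bay of the warming guard it stands before, slide that bay's door open all the way, and push the tray straight in until it has pressed the stiff switch bar at the back of the bay fully home. Then slide that door completely shut and let go. Leave the other door, the empty tray and everything else on the counter alone.

Things in the scene. Friction and masses are not known exactly. Their poses are not given: they have to be found in the camera images.
- guard: fixed steel warming guard, clear roof (top z 171 mm), no floor: trays slide on the counter. Origin: middle of its front face at counter level; x into it, away from the robot; y to its left. Two bays 190 wide, 149 high, 192 mm deep, centred at y = +-120 mm. Door track along the front: x -16 to 0, z 155 to 171, y +-440 mm, on end posts at y = +-434 mm
- door_left (a joint): clear sliding door of the left bay, hung from the track: 200 mm wide, z 5 to 152 mm, 5 mm thick, 7 mm before the guard's front face. 0 = shut, 0.19 m = fully open; opens outward, to the guard's left (+y). About 4 N of friction, stays where it is left
- door_right (a joint): the same for the right bay: 0 = shut, 0.19 m = fully open; it opens outward, to the guard's right (-y)
- handle_left (a point): middle of the upright bar of the left door's handle: D-shaped pull of 12 mm dark steel rod, bar z 55 to 125 mm, standing 40 mm out from the door, near its inner edge. This point is 90 mm above the counter; with the door shut it lies at x -47, y +45 mm in the guard's frame
- handle_right (a point): the same on the right door; with the door shut at (-47, -45) mm in the guard's frame
- switch_left (a joint): dark steel switch bar at the back of the left bay: 120 mm wide, z 5 to 25 mm, its front face 122 mm behind the guard's front face when out. 0 = out, 0.012 m = pressed fully home (hard stop, front face at 134 mm). About 5 N of friction, stays where it is pushed
- switch_right (a joint): the same for the right bay
- tray_full: aluminium baking tray with six crescent pastries fast on it: 120 mm (x) by 130 mm (y), rim 24 mm high, pastries up to 25 mm, 0.35 to 0.7 kg. Origin: centre of its underside. It stands on the counter before one of the bays
- tray_empty: the same tray without pastries, before the other bay; to be left alone
- bowl: bystander: small steel bowl, 54 mm across, 32 mm high, on the counter between the trays. Origin: centre of its underside
- jar: bystander: glass jar, 80 mm across, 120 mm high, on the counter towards the left. Origin: centre of its underside
- canister: bystander: canister, 90 mm across, 140 mm high, towards the right. Origin: centre of its underside

How it is judged:
On the way, in this order (a step that is already met when the one before it is completed fails the run):
1. the door of the bay before which the filled tray stands is slid open all the way (at least 170 of 190 mm) (((y of tray_full in the frame of guard above 0 m and value of joint door_left above 0.17 m) or (y of tray_full in the frame of guard below 0 m and value of joint door_right above 0.17 m))), for 0.1 s.
2. the filled tray has pushed the switch bar of that bay home (at least 10 of 12 mm) (((y of tray_full in the frame of guard above 0 m and value of joint switch_left above 0.01 m) or (y of tray_full in the frame of guard below 0 m and value of joint switch_right above 0.01 m))), for 0.1 s.
At the end, for the whole second after the job is handed in: The filled tray lies flat and at rest in the bay it stood before, its centre at least 67 mm behind the guard's front face, that bay's switch bar at least 10 mm home and the other's less than 3 mm; that bay's door is shut to within 4 mm (((y of tray_full in the frame of guard above 0 m and value of joint switch_left above 0.01 m and value of joint switch_right below 0.003 m and value of joint door_left below 0.004 m and x of tray_full in the frame of guard above 0.067 m and angle between tray_full's own z axis and vertical below 0.05 rad and linear speed of tray_full below 0.01 m/s) or (y of tray_full in the frame of guard below 0 m and value of joint switch_right above 0.01 m and value of joint switch_left below 0.003 m and value of joint door_right below 0.004 m and x of tray_full in the frame of guard above 0.067 m and angle between tray_full's own z axis and vertical below 0.05 rad and linear speed of tray_full below 0.01 m/s))); the robot touches nothing.
It fails at once if the door of the other bay is moved by more than 15 mm ((y of tray_full in the frame of guard above 0 m and distance of handle_right from where it was at the start of the episode above 0.015 m) or (y of tray_full in the frame of guard below 0 m and distance of handle_left from where it was at the start of the episode above 0.015 m)).
It fails at once if the empty tray or a bystander is moved by more than 25 mm (distance of any of tray_empty, bowl, jar, canister from where it was at the start of the episode above 0.025 m).
It also fails if it takes over 69 s, if anything falls off the work surface, if the arm or the gripper's body presses on something with over 40 N, if the wrist force passes 120 N, or if a joint passes its speed limit or range.

## Robot

A 6-joint arm with a two-finger parallel gripper is mounted at the origin on the work surface. World frame = base frame: x ahead of the robot, y to its left, z up, the work surface at z = 0. Lengths are in m, angles in rad, forces in N, time in s.
With the tool pointing down it reaches from about 0.35 to 0.775 m from the base axis. Payload 7.3 kg.
Tool frame: the origin (TCP) lies between the finger pads; the fingertips stand 14 mm ahead of it and the grasp point (between the pads) lies 5 mm behind it; x points along the fingers, z is the direction in which the jaws open and shut, and the axes are right-handed (so a half turn about x gives the same grasp; the last joint's range is limited). The gripper opens to 92 mm and grips with 3 to 60 N. Pads are 19 mm wide; open, the fingers measure 130 mm over their backs; the gripper's body (75 mm by 190 mm) begins 47 mm behind the grasp point.
Start: joints at [-1.473, 0.342, 1.524, -0, 1.275, -0.146], TCP at [0.127, -0.509, 0.241] pointing down, gripper open.
Joint ranges: [-2.53, 2.53], [-0.77, 2.02], [0.04, 2.7], [-1, 4.14], [0.28, 2.66], [-3.11, 3.11]. Speed limits (rad/s): [2.57, 2.57, 3.14, 3.14, 3.14, 3.14].

## Interface

Orientations are given as a unit quaternion [w, x, y, z].
In Python, from station import manip gives the robot as it stands.
- The arm moves only by the tool move_arm, never from a script. Its argument "increments" is a list that holds one entry, the list of rows, each a list of 5 numbers: the closure, from -1 (fully open) to 1 (shut), then the shift along the tool's x, y, z in m, then the turn about the tool's x in degrees. In form: [[[claw, tx, ty, tz, turn], ...]]. A call has 1 to 12 rows; each row is the pose to reach, as a shift and turn from the pose commanded when the call began, along the tool's axes at that moment; what a row does not reach only later rows make up. A row lasts 1/10 s, in which the tool goes at most 50 mm and 8.59 degrees, less where a joint would pass 70% of its speed; a pose out of reach is approached as far as the arm can. A call with a gripper value outside its range is refused whole. The fingers move at their own pace and stop on an object; "squeeze" is the grip in N (left out, the last holds). Time passes only in rows, so rows that repeat a pose let the fingers close. It gives the time, the measured TCP pose, the force and the opening at its end, in the units of the state.
- manip.observe(): the state, without advancing time (a new reading comes with each control period).
- manip.grab_frame(name): name is "side" or "top" or "wrist"; returns a dict with "image" (480x640x3 uint8, red, green, blue), "z_map" (480x640 float32, m along the optical axis (not along the pixel's ray), 0 where there is no reading), "intrinsics" (3x3 intrinsics, pixels), "dist_coeffs" ([k1, k2, p1, p2, k3] as OpenCV has them; the pictures are not rectified), "world_to_cam" (4x4, takes a point from world to camera coordinates). Camera axes: x right, y down, z forward; pixel columns grow to the right and rows downward; lengths in m; the calibration is good to about 2 mm. A picture is of the moment at which its call begins.
- manip.close_job(): hands the job in, once; it reports no verdict.
The state is a dict: "time": time; "joints": joint angles; "qd": joint speeds; "tau": joint torques, N m; "ee_pos": TCP position; "eef_rot": TCP orientation; "ft_force": force on the tool from outside, world axes, zero at the start; "wrist_torque": the same for the moment, N m; "grip_width": opening from 0.0 (shut) to 1.0 (fully open).
Only numpy, scipy, OpenCV 4.12 (cv2) and the standard library are available. Lean on these libraries where they do the work, as an engineer would, in place of code of your own. Each camera call takes 0.05 s, during which the arm holds its last target. There are 200 camera calls.

## Working session

There is one attempt and no reset: what is moved stays moved. The work goes in short steps, Python scripts to look and compute and a tool call to move; the robot and the scene stay as the last step left them, time stands still between calls to the robot, and variables do not carry over. Pictures are saved under pics/ and viewed, about 8 in all and at most 12, crops included, and the job is handed in when it is done.

Besides the shell and the picture viewer there is one more tool, called after ">>>" as name(argument=value, ...) on one line, values as JSON. move_arm: Moves the arm, as the interface text tells. Its arguments: {"type":"object","properties":{"increments":{"type":"array","items":{"type":"array","items":{"type":"array","items":{"type":"number"}}}},"squeeze":{"type":"number"}},"required":["increments"]}

```bash
ls; mkdir -p pics
cat > h.py <<'E'
import numpy as np, cv2
from station import manip
def grab(n, save=None):
    f=manip.grab_frame(n)
    if save: cv2.imwrite('pics/'+save+'.png', f['image'][:,:,::-1])
    np.savez('/tmp/'+n+'.npz', **f)
    return f
def load(n): return np.load('/tmp/'+n+'.npz')
def ray(f,u,v):
    p=cv2.undistortPoints(np.array([[[u,v]]],float),f['intrinsics'],f['dist_coeffs'])[0,0]
    T=np.linalg.inv(f['world_to_cam']); return T[:3,3], T[:3,:3]@np.array([p[0],p[1],1])
def atz(f,u,v,z):
    o,d=ray(f,u,v); return o+d*(z-o[2])/d[2]
def depth(f,u,v):
    o,d=ray(f,u,v); return o+d*f['z_map'][int(v),int(u)]
E
python3 - <<'E'
from h import *
a=grab('top','top0');b=grab('side','side0')
for f in(a,b):
    print(np.linalg.inv(f['world_to_cam']).round(3).tolist(), f['intrinsics'].tolist())
s=manip.observe();print(s)
E
```

```text
pics
[[0.016, -0.998, 0.055, 0.424], [-1.0, -0.017, -0.024, 0.023], [0.025, -0.055, -0.998, 1.318], [0.0, 0.0, 0.0, 1.0]] [[560.8598467372774, 0.0, 325.2724941356159], [0.0, 560.8598467372774, 234.68350072869686], [0.0, 0.0, 1.0]]
[[-0.793, -0.298, 0.531, -0.123], [-0.609, 0.418, -0.675, 0.777], [-0.021, -0.858, -0.513, 0.692], [0.0, 0.0, 0.0, 1.0]] [[555.4564336182179, 0.0, 321.4639206626071], [0.0, 555.4564336182179, 238.7138813346925], [0.0, 0.0, 1.0]]
{'time': 0.1, 'joints': array([-1.47301864e+00,  3.42661248e-01,  1.52485422e+00,  2.35843385e-06,
        1.27539357e+00, -1.46020088e-01]), 'qd': array([ 1.62989418e-03,  8.20507230e-05, -2.77146271e-03, -2.13326670e-04,
       -1.00696592e-04,  5.05177548e-04]), 'tau': array([ 1.27343243e-03, -4.32003736e+01, -2.44694781e+01,  7.18529779e-02,
        5.25656564e-02, -5.68904352e-05]), 'ee_pos': array([ 0.12671095, -0.50915843,  0.24013366]), 'eef_rot': array([ 0.55676762,  0.43582874,  0.55740859, -0.43515376]), 'ft_force': array([ 0.53940583, -0.06878353,  0.13446646]), 'wrist_torque': array([ 0.04910687, -0.0027557 ,  0.02992764]), 'grip_width': 1.0016912341154705}
```

View pics/top0.png

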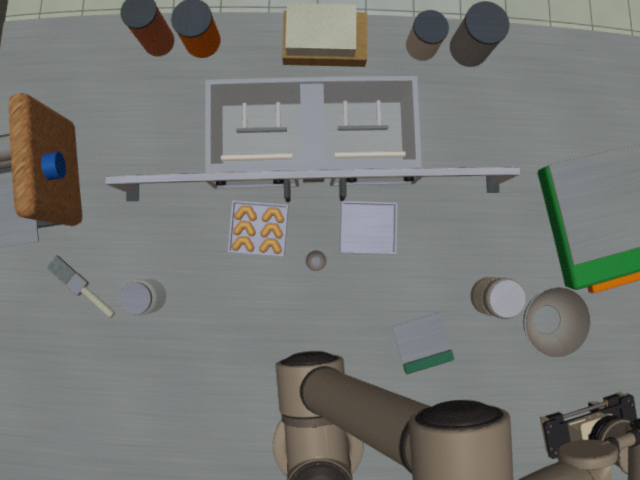

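View pics/side0.png

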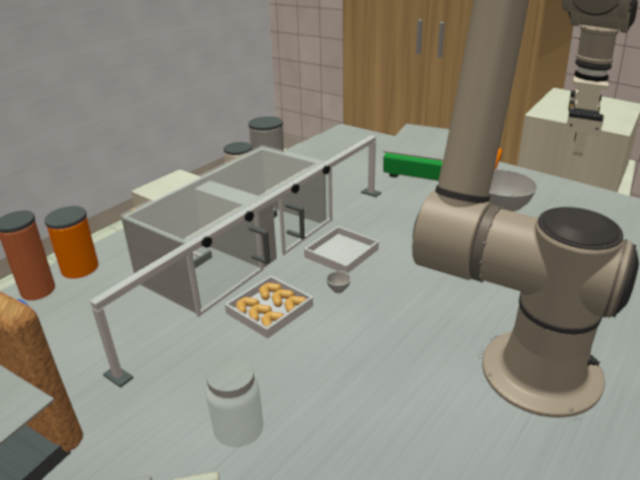

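The pastry tray is at top-view pixels (259,228). Image left is +y, so it stands before the left bay. The left handle is near (287,188). The interface keeps the tool pointing down, so I need the gripper's exact shape to see how far it can reach under the track.

```bash
cat > clouds.py <<'E'
from h import *
def cloud(f):
    z=f['z_map']; v,u=np.nonzero(z>0)
    p=cv2.undistortPoints(np.stack([u,v],1).astype(float)[:,None],f['intrinsics'],f['dist_coeffs'])[:,0]
    c=np.c_[p,np.ones(len(p))]*z[v,u][:,None]
    T=np.linalg.inv(f['world_to_cam']); return c@T[:3,:3].T+T[:3,3],u,v
E
python3 - <<'E'
from clouds import *
from scipy.spatial.transform import Rotation as R
s=manip.observe(); q=s['eef_rot']; M=R.from_quat([q[1],q[2],q[3],q[0]]).as_matrix(); print(M.round(3).tolist())
fs={n:load(n) for n in('top','side')}
P=np.vstack([cloud(f)[0] for f in fs.values()])
t=(P-s['ee_pos'])@M
k=(np.abs(t[:,1])<.15)&(np.abs(t[:,2])<.15)
for a in np.arange(-.36,.03,.02):
    w=t[k&(t[:,0]>=a)&(t[:,0]<a+.02)]
    if len(w)>3: print(round(a,2),len(w),'y',w[:,1].min().round(3),w[:,1].max().round(3),'z',w[:,2].min().round(3),w[:,2].max().round(3))
a=fs['side']['image'][0:170,520:640,::-1]; b=fs['top']['image'][370:480,520:640,::-1]
c=fs['top']['image'][150:270,200:420,::-1]
z=lambda i,x:cv2.resize(i,None,fx=x,fy=x,interpolation=cv2.INTER_CUBIC)
A=z(a,3.5);B=z(b,3)
O=np.zeros((595,790,3),np.uint8);O[:A.shape[0],:A.shape[1]]=A;O[:B.shape[0],425:425+B.shape[1]]=B
cv2.imwrite('pics/grip.png',O)
cv2.imwrite('pics/mid.png',z(c,3.6))
E
```

```text
[[-0.0, 0.97, 0.241], [0.001, 0.241, -0.97], [-1.0, 0.0, -0.001]]
-0.36 243 y 0.059 0.083 z -0.15 -0.077
-0.34 636 y -0.065 0.083 z -0.15 -0.016
-0.32 565 y -0.069 0.084 z -0.15 0.006
-0.3 551 y -0.068 0.071 z -0.055 -0.005
-0.28 734 y -0.063 0.066 z -0.048 0.003
-0.26 414 y -0.053 0.058 z -0.043 0.0
-0.24 425 y -0.035 0.039 z -0.04 0.034
-0.22 484 y -0.035 0.04 z -0.041 0.013
-0.2 573 y -0.037 0.042 z -0.045 0.02
-0.18 374 y -0.037 0.039 z -0.041 0.018
-0.16 830 y -0.035 0.039 z -0.054 0.021
-0.14 283 y -0.022 0.036 z -0.055 0.008
-0.12 406 y -0.022 0.029 z -0.058 0.018
-0.1 1893 y -0.037 0.039 z -0.099 0.097
-0.08 918 y -0.035 0.04 z -0.096 0.093
-0.06 234 y -0.035 0.039 z -0.092 0.085
-0.04 112 y -0.009 0.013 z -0.07 0.056
-0.02 125 y -0.009 0.014 z -0.069 0.062
0.0 84 y -0.01 0.014 z -0.065 0.062
```

View pics/grip.png

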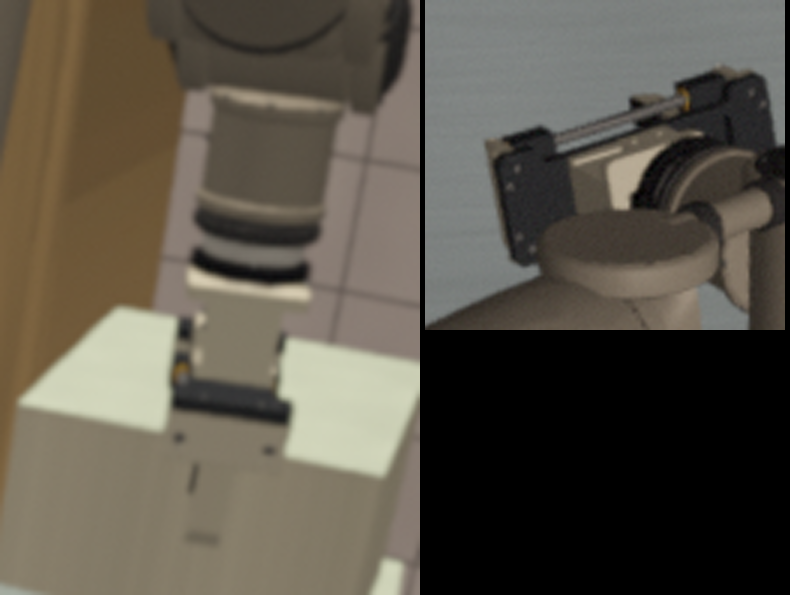

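View pics/mid.png

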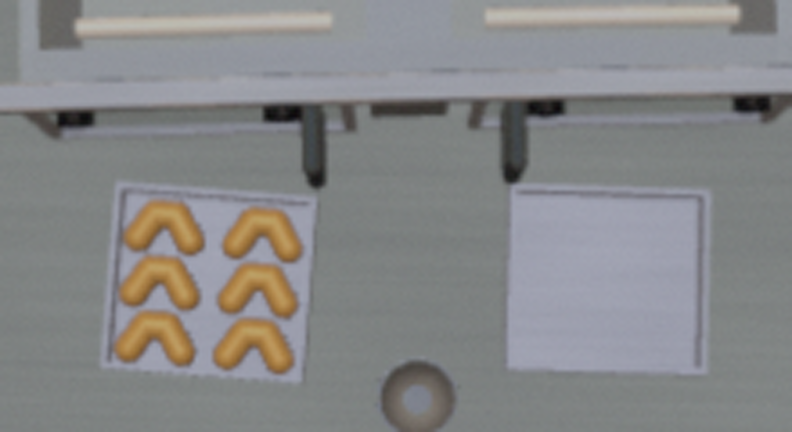

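The pictures show a wide black jaw carriage with a narrower block and the wrist above it. Only the slice level with the track (z 155–171) limits the reach, so I'll profile that finely and locate the guard, trays and handles.

Run:
```python
from clouds import *
from scipy.spatial.transform import Rotation as R
s=manip.observe(); q=s['eef_rot']; M=R.from_quat([q[1],q[2],q[3],q[0]]).as_matrix()
for n in('top','side'):
    P,u,v=cloud(load(n)); t=(P-s['ee_pos'])@M
    k=(np.abs(t[:,1])<.15)&(np.abs(t[:,2])<.13)
    print(n)
    for a in np.arange(-.2,-.04,.008):
        w=t[k&(t[:,0]>=a)&(t[:,0]<a+.008)]
        if len(w)>3: print(round(a,3),len(w),'y',w[:,1].min().round(3),w[:,1].max().round(3),'z',w[:,2].min().round(3),w[:,2].max().round(3))
# guard: top view cloud by height
P,u,v=cloud(load('top'))
def rect(k):
    p=P[k][:,:2].astype(np.float32); r=cv2.minAreaRect(p); return r, cv2.boxPoints(r).round(4).tolist()
k=(u>100)&(u<525)&(v>165)&(v<190)&(P[:,2]>.162)&(P[:,2]<.18); print('track',k.sum(),rect(k))
c=np.median(P[k],0);print(c)
for nm,(a,b,c2,d) in {'full':(222,195,295,262),'empty':(335,195,402,260)}.items():
    k=(u>a)&(u<c2)&(v>b)&(v<d)&(P[:,2]>.012)&(P[:,2]<.035); print(nm,k.sum(),rect(k))
for nm,(a,b,c2,d) in {'bowl':(303,248,330,273),'jar':(110,275,165,320),'can':(470,270,530,325)}.items():
    k=(u>a)&(u<c2)&(v>b)&(v<d)&(P[:,2]>.015); print(nm,P[k].max(0).round(3),cv2.minEnclosingCircle(P[k][:,:2].astype(np.float32)))
for nm,(a,b,c2,d) in {'hL':(280,178,294,204),'hR':(335,178,349,204)}.items():
    k=(u>a)&(u<c2)&(v>b)&(v<d)&(P[:,2]>.05)&(P[:,2]<.14); print(nm,k.sum(),P[k].min(0).round(3),P[k].max(0).round(3))
```

```text
top
-0.2 99 y 0.016 0.04 z -0.037 0.02
-0.192 78 y 0.015 0.041 z -0.038 0.018
-0.184 52 y 0.011 0.041 z -0.038 0.018
-0.168 88 y 0.006 0.038 z -0.035 0.018
-0.16 165 y 0.005 0.039 z -0.051 0.021
-0.152 222 y 0.004 0.038 z -0.052 0.012
-0.144 54 y 0.0 0.038 z -0.053 0.01
-0.136 28 y -0.003 0.024 z -0.052 -0.03
-0.128 27 y -0.002 0.024 z -0.052 -0.043
-0.12 33 y -0.003 0.028 z -0.052 0.016
-0.112 90 y -0.007 0.029 z -0.053 0.015
-0.104 148 y -0.03 0.037 z -0.096 0.09
-0.096 1130 y -0.037 0.038 z -0.097 0.096
-0.088 140 y -0.036 0.039 z -0.097 0.097
-0.08 224 y -0.035 0.038 z -0.095 0.093
-0.072 261 y -0.019 0.039 z -0.092 0.091
-0.064 81 y -0.014 0.039 z -0.089 0.084
-0.056 43 y -0.034 0.037 z -0.089 0.085
-0.048 6 y 0.007 0.013 z -0.085 0.051
side
-0.2 151 y -0.037 0.041 z -0.045 -0.001
-0.192 140 y -0.036 0.042 z -0.042 0.002
-0.184 113 y -0.037 0.041 z -0.043 -0.0
-0.176 99 y -0.031 0.033 z -0.038 -0.002
-0.168 127 y -0.034 0.039 z -0.039 0.004
-0.16 151 y -0.035 0.039 z -0.048 0.018
-0.152 195 y -0.035 0.038 z -0.054 -0.003
-0.144 104 y -0.034 0.038 z -0.054 0.008
-0.136 82 y -0.02
[... 1056 characters left out ...]
43622, 0.21789999306201935]])
empty 439 (((0.5156403183937073, -0.1099008172750473), (0.13111542165279388, 0.12055901437997818), 89.37186431884766), [[0.4546000063419342, -0.17479999363422394], [0.5752000212669373, -0.1761000007390976], [0.5766000151634216, -0.04500000178813934], [0.4560999870300293, -0.043699998408555984]])
bowl [0.462 0.037 0.037] ((0.43639519810676575, 0.012191650457680225), 0.02649686671793461)
jar [0.387 0.492 0.127] ((0.32993656396865845, 0.4284266233444214), 0.07204168289899826)
can [ 0.404 -0.354  0.146] ((0.3401675224304199, -0.43242666125297546), 0.08389392495155334)
hL 166 [0.567 0.065 0.051] [0.612 0.09  0.134]
hR 169 [ 0.572 -0.051  0.05 ] [ 0.616 -0.029  0.134]
```

Gripper pointing straight down cannot reach quite far enough: the best finger reach is around guard x −5 mm, against the ~+12 needed. First I'll refine the guard's position, then move to the front and check how the arm behaves.

Run:
```python
from clouds import *
f=load('top');P,u,v=cloud(f)
# per-column track: rows with z .165-.178
for uu in (120,160,200,240,280,320,360,400,440,480,510):
    k=(u==uu)&(v>160)&(v<195)
    print(uu,[(int(b),*p.round(3)) for b,p in zip(v[k],P[k]) if p[2]>.1][::1][-9:])
```

```text
120 [(179, np.float64(0.597), np.float64(0.428), np.float64(0.168)), (180, np.float64(0.595), np.float64(0.425), np.float64(0.174)), (181, np.float64(0.593), np.float64(0.428), np.float64(0.167)), (182, np.float64(0.59), np.float64(0.425), np.float64(0.174)), (183, np.float64(0.589), np.float64(0.427), np.float64(0.168)), (184, np.float64(0.588), np.float64(0.43), np.float64(0.161)), (185, np.float64(0.593), np.float64(0.449), np.float64(0.107)), (186, np.float64(0.591), np.float64(0.448), np.float64(0.107)), (187, np.float64(0.589), np.float64(0.449), np.float64(0.104))]
160 [(174, np.float64(0.608), np.float64(0.341), np.float64(0.17)), (175, np.float64(0.605), np.float64(0.339), np.float64(0.176)), (176, np.float64(0.604), np.float64(0.341), np.float64(0.169)), (177, np.float64(0.602), np.float64(0.34), np.float64(0.171)), (178, np.float64(0.6), np.float64(0.34), np.float64(0.171)), (179, np.float64(0.597), np.float64(0.339), np.float64(0.175)), (180, np.float64(0.596), np.float64(0.341), np.float64(0.168)), (181, np.float64(0.594), np.float64(0.34), np.float64(0.17)), (182, np.fl
[... 4592 characters left out ...]
.621), np.float64(-0.329), np.float64(0.173)), (175, np.float64(0.62), np.float64(-0.331), np.float64(0.165))]
510 [(170, np.float64(0.632), np.float64(-0.397), np.float64(0.169)), (171, np.float64(0.629), np.float64(-0.395), np.float64(0.174)), (172, np.float64(0.628), np.float64(-0.397), np.float64(0.169)), (173, np.float64(0.626), np.float64(-0.396), np.float64(0.171)), (174, np.float64(0.623), np.float64(-0.396), np.float64(0.172)), (175, np.float64(0.627), np.float64(-0.408), np.float64(0.138)), (176, np.float64(0.624), np.float64(-0.407), np.float64(0.141)), (177, np.float64(0.625), np.float64(-0.414), np.float64(0.122)), (178, np.float64(0.625), np.float64(-0.419), np.float64(0.107))]
```

>>> move_arm(increments=[[[-1, -0.05, 0, 0, 0], [-1, -0.09, 0.03, -0.01, 0], [-1, -0.12, 0.07, -0.02, 0], [-1, -0.14, 0.11, -0.03, 0], [-1, -0.16, 0.155, -0.04, 0], [-1, -0.16, 0.2, -0.05, 0], [-1, -0.16, 0.245, -0.065, 0], [-1, -0.16, 0.285, -0.075, 0], [-1, -0.16, 0.32, -0.085, 0], [-1, -0.16, 0.32, -0.085, 0]]])

```text
time: 1.1
ee_pos: [0.4198, -0.3472, 0.3999]
eef_rot: [0.558, 0.435, 0.559, -0.433]
ft_force: [-1.0, -0.1, -0.1]
grip_width: 0.997
```

Refined guard pose: origin ≈ (0.6225, 0.021), yaw ≈ 2.3°. Next I'll move to the front, high up, and turn the jaws parallel to the track.

>>> move_arm(increments=[[[-1, 0, 0.02, -0.03, 3], [-1, -0.01, 0.045, -0.07, 6], [-1, -0.02, 0.07, -0.11, 9], [-1, -0.02, 0.1, -0.15, 11.6], [-1, -0.02, 0.13, -0.19, 11.6], [-1, -0.02, 0.155, -0.23, 11.6], [-1, -0.02, 0.185, -0.27, 11.6], [-1, -0.02, 0.21, -0.308, 11.6], [-1, -0.02, 0.21, -0.308, 11.6]]])

```text
time: 2.0
ee_pos: [0.5469, 0.004, 0.4198]
eef_rot: [0.511, 0.488, 0.512, -0.488]
ft_force: [-0.1, -1.2, 0.5]
grip_width: 1.001
```

Now a free-air test above everything: what does the arm do with a target beyond its reach?

>>> move_arm(increments=[[[-1, 0, 0.05, 0, 0], [-1, 0, 0.1, 0, 0], [-1, 0, 0.15, 0, 0], [-1, 0, 0.2, 0, 0], [-1, 0, 0.25, 0, 0], [-1, 0, 0.3, 0, 0], [-1, 0, 0.35, 0, 0], [-1, 0, 0.4, 0, 0], [-1, 0, 0.4, 0, 0]]])

```text
time: 2.9
ee_pos: [0.7842, 0.0121, 0.3606]
eef_rot: [0.521, 0.5, 0.5, -0.479]
ft_force: [-0.0, 0.6, 0.3]
grip_width: 1.002
```

```bash
python3 -c "
from h import *
s=manip.observe();print(s['joints'].round(3),s['ee_pos'].round(4),s['eef_rot'].round(3))"
```

```text
[-0.083  0.981  0.037  0.004  2.083  1.448] [0.7842 0.0121 0.3606] [ 0.521  0.5    0.5   -0.479]
```

>>> move_arm(increments=[[[-1, 0, -0.05, 0, 0], [-1, 0, -0.1, 0, 0], [-1, 0, -0.1, 0, 0]]])

```text
time: 3.2
ee_pos: [0.7035, 0.0083, 0.3588]
eef_rot: [0.521, 0.499, 0.5, -0.479]
ft_force: [0.5, -0.5, 0.7]
grip_width: 0.997
```

```bash
python3 -c "
from h import *
s=manip.observe();print(s['joints'].round(3),s['ee_pos'].round(4),s['eef_rot'].round(3))"
```

```text
[-0.099  0.65   0.703  0.004  1.748  1.431] [0.7035 0.0083 0.3588] [ 0.521  0.499  0.5   -0.479]
```

This helps: the out-of-reach target was approached with a slight outward tilt (pitch 3.101 rather than 3.142), and the tilt stays in the commanded pose. I can build up tilt by leaning against the reach limit, high in free air. I need about 30° for the fingers to reach under the track.

>>> move_arm(increments=[[[-1, 0, 0.05, 0, 0], [-1, 0, 0.1, 0, 0], [-1, 0, 0.2, 0, 0], [-1, 0, 0.3, 0, 0], [-1, 0, 0.4, 0, 0], [-1, 0, 0.5, 0, 0]]])

```text
time: 3.8
ee_pos: [0.823, 0.016, 0.3087]
eef_rot: [0.529, 0.508, 0.49, -0.47]
ft_force: [-0.8, -0.5, 0.6]
grip_width: 0.999
```

```bash
cat > st.py <<'E'
from h import *
from scipy.spatial.transform import Rotation as R
s=manip.observe();q=s['eef_rot'];M=R.from_quat([q[1],q[2],q[3],q[0]]).as_matrix()
j=s['joints'];print('t',s['time'].__round__(2),'j',j.round(3),'p',s['ee_pos'].round(4),'pitch',(j[1]+j[2]+j[4]).round(3),'F',s['ft_force'].round(1),'w',round(s['grip_width'],3))
print('X',M[:,0].round(3),'Y',M[:,1].round(3),'Z',M[:,2].round(3))
O=np.array([.6225,.021,0]);c,sn=np.cos(.0402),np.sin(.0402);G=np.array([[c,-sn,0],[sn,c,0],[0,0,1]])
g=lambda p:((p-O)@G*1000).round(1)
print('guard: tcp',g(s['ee_pos']),'tip',g(s['ee_pos']+.014*M[:,0]),'X',(M[:,0]@G).round(3),'Z',(M[:,2]@G).round(3))
E
python3 st.py
```

```text
t 3.8 j [-0.076  1.048  0.036  0.007  1.98   1.456] p [0.823  0.016  0.3087] pitch 3.064 F [-0.8 -0.5  0.6] w 0.999
X [ 0.077  0.001 -0.997] Y [0.996 0.041 0.077] Z [ 0.041 -0.999  0.002]
guard: tcp [200.2 -13.1 308.7] tip [201.3 -13.1 294.7] X [ 0.077 -0.002 -0.997] Z [ 0.001 -1.     0.002]
```

>>> move_arm(increments=[[[-1, -0.2, 0.3, 0, 0], [-1, -0.2, 0.3, 0, 0]]])

```text
time: 4.0
ee_pos: [0.8239, 0.0176, 0.3302]
eef_rot: [0.538, 0.517, 0.481, -0.46]
ft_force: [-0.1, 0.5, 1.0]
grip_width: 1.0
```

```bash
python3 st.py
```

```text
t 4.0 j [-0.075  1.022  0.036  0.011  1.969  1.459] p [0.8239 0.0176 0.3302] pitch 3.027 F [-0.1  0.5  1. ] w 1.0
X [ 0.114  0.002 -0.993] Y [0.993 0.041 0.114] Z [ 0.041 -0.999  0.003]
guard: tcp [201.1 -11.5 330.2] tip [202.7 -11.5 316.3] X [ 0.114 -0.003 -0.993] Z [ 0.001 -1.     0.003]
```

>>> move_arm(increments=[[[-1, -0.2, 0.3, 0, 0], [-1, -0.2, 0.3, 0, 0]]])

```text
time: 4.2
ee_pos: [0.8242, 0.0192, 0.3529]
eef_rot: [0.547, 0.526, 0.47, -0.45]
ft_force: [0.2, 0.3, -0.6]
grip_width: 1.001
```

>>> move_arm(increments=[[[-1, -0.2, 0.3, 0, 0], [-1, -0.2, 0.3, 0, 0]]])

```text
time: 4.4
ee_pos: [0.8238, 0.0204, 0.374]
eef_rot: [0.555, 0.534, 0.461, -0.44]
ft_force: [-0.5, -0.1, 0.3]
grip_width: 1.001
```

>>> move_arm(increments=[[[-1, -0.2, 0.3, 0, 0], [-1, -0.2, 0.3, 0, 0]]])

```text
time: 4.6
ee_pos: [0.8223, 0.0216, 0.3965]
eef_rot: [0.563, 0.543, 0.451, -0.43]
ft_force: [0.4, 0.5, -0.5]
grip_width: 0.997
```

>>> move_arm(increments=[[[-1, -0.2, 0.3, 0, 0], [-1, -0.2, 0.3, 0, 0]]])

```text
time: 4.8
ee_pos: [0.8197, 0.0227, 0.4204]
eef_rot: [0.571, 0.551, 0.441, -0.42]
ft_force: [-0.4, -0.1, 0.1]
grip_width: 0.996
```

>>> move_arm(increments=[[[-1, -0.2, 0.3, 0, 0], [-1, -0.2, 0.3, 0, 0]]])

```text
time: 5.0
ee_pos: [0.8158, 0.0236, 0.445]
eef_rot: [0.579, 0.559, 0.43, -0.409]
ft_force: [-0.4, 0.5, 0.0]
grip_width: 1.002
```

```bash
python3 st.py
```

```text
t 5.0 j [-0.076  0.886  0.036  0.031  1.922  1.469] p [0.8158 0.0236 0.445 ] pitch 2.844 F [-0.4  0.5  0. ] w 1.002
X [ 0.295  0.007 -0.956] Y [0.955 0.04  0.295] Z [ 0.041 -0.999  0.006]
guard: tcp [193.3  -5.1 445. ] tip [197.4  -5.2 431.7] X [ 0.295 -0.005 -0.956] Z [ 0.    -1.     0.006]
```

At 17° so far. With tilt the 190 mm wide jaw carriage must stay outside the bay, so I actually need about 45°. Before ratcheting on, I'll fit the arm's kinematics to check that such a pose is within joint range at the tray.

```bash
cat > kin.py <<'E'
import numpy as np
from scipy.optimize import least_squares, fsolve
D=np.array([[.342,1.524,3.1415,.1267,-.5092,.2401],[.981,.037,3.101,.7842,.0121,.3606],[.65,.703,3.101,.7035,.0083,.3588],
[1.048,.036,3.064,.823,.016,.3087],[1.022,.036,3.027,.8239,.0176,.3302],[.886,.036,2.844,.8158,.0236,.445]])
rr=np.sqrt(D[:,3]**2+D[:,4]**2-.0765**2)
def fk(x,j2,j3,p):
    r0,a,b,h,t,u=x
    return np.array([r0+a*np.sin(j2)+b*np.sin(j2+j3)+t*np.sin(p)+u*np.cos(p), h+a*np.cos(j2)+b*np.cos(j2+j3)+t*np.cos(p)-u*np.sin(p)])
def res(x): 
    e=fk(x,*D[:,:3].T); return np.r_[e[0]-rr,e[1]-D[:,5], .003*(x-[0,.46,.37,.2,.25,0])]
S=least_squares(res,[0,.46,.37,.2,.25,0]); X=S.x
if __name__=='__main__':
    print(X.round(3), np.abs(S.fun[:12]).max())
    for al in (30,40,45,50,55):
        for r,z in ((.55,.08),(.60,.08),(.48,.03),(.64,.03)):
            p=np.pi-np.radians(al)
            q,_,ok,_=fsolve(lambda q:fk(X,q[0],q[1],p)-[np.sqrt(r*r-.0765**2),z],[.4,1.5],full_output=1)
            print(al,r,z,ok==1,q.round(2),'j5',round(p-q.sum(),2))
E
python3 kin.py
```

```text
[-0.042  0.566  0.419  0.19   0.363  0.026] 0.00829490999238558
30 0.55 0.08 True [0.29 2.17] j5 0.16
30 0.6 0.08 True [0.36 2.05] j5 0.21
30 0.48 0.03 True [0.3  2.37] j5 -0.05
30 0.64 0.03 True [0.49 2.  ] j5 0.13
40 0.55 0.08 True [0.28 2.32] j5 -0.16
40 0.6 0.08 True [0.34 2.21] j5 -0.11
40 0.48 0.03 True [0.33 2.52] j5 -0.41
40 0.64 0.03 True [0.48 2.16] j5 -0.19
45 0.55 0.08 True [0.29 2.39] j5 -0.33
45 0.6 0.08 True [0.35 2.28] j5 -0.28
45 0.48 0.03 True [0.37 2.6 ] j5 -0.61
45 0.64 0.03 True [0.49 2.23] j5 -0.37
50 0.55 0.08 True [0.32 2.47] j5 -0.52
50 0.6 0.08 True [0.37 2.35] j5 -0.46
50 0.48 0.03 True [0.44 2.67] j5 -0.84
50 0.64 0.03 True [0.52 2.3 ] j5 -0.55
55 0.55 0.08 True [0.37 2.53] j5 -0.73
55 0.6 0.08 True [0.41 2.42] j5 -0.65
55 0.48 0.03 True [0.54 2.74] j5 -1.1
55 0.64 0.03 True [0.56 2.36] j5 -0.74
```

Steep tilts down low are blocked by joint 5's lower limit (0.28), so roughly 25° is the ceiling. I'll search over tilt, turn and jaw opening for the furthest the fingers can push without hitting the guard, using the measured gripper shape.

```bash
cat > opt.py <<'E'
import numpy as np
def box(s0,s1,y,z,n=9):
    S,Y,Z=np.meshgrid(np.linspace(s0,s1,n),np.linspace(-y,y,n),np.linspace(-z,z,n),indexing='ij'); return np.c_[S.ravel(),Y.ravel(),Z.ravel()]
t=np.linspace(0,2*np.pi,24)
cyl=np.array([[s,43*np.cos(a),43*np.sin(a)] for s in np.linspace(176,260,20) for a in t])
body=np.vstack([box(66,118,37.5,97,15),box(118,152,26,54,12),box(150,176,38,54,9),cyl])
def fing(w): # outer half opening w
    f=box(0,66,9.5,9.5,5); a=f.copy();b=f.copy();a[:,2]+=w-9.5;b[:,2]-=w-9.5; return np.vstack([a,b])
def place(p,al,ph): # n = forward normal, l = lateral
    c,s=np.cos(ph),np.sin(ph); n=p[:,1]*c+p[:,2]*s; l=-p[:,1]*s+p[:,2]*c
    return np.c_[-p[:,0]*np.sin(al)+n*np.cos(al), l, p[:,0]*np.cos(al)+n*np.sin(al)]
def ev(al,ph,w,yc):
    al,ph=np.radians(al),np.radians(ph)
    F=place(fing(w),al,ph); B=place(body,al,ph); dz=1.5-F[:,2].min(); F[:,2]+=dz;B[:,2]+=dz
    if B[:,2].min()<1: return -99,0
    F[:,1]+=yc;B[:,1]+=yc
    low=F[(F[:,2]<21)&(F[:,1]>60)&(F[:,1]<185)]
    if not len(low): return -99,0
    reach=low[:,0].max(); A=np.vstack([B,F]); lim=1e3
    def cap(k,x): 
        nonlocal lim
        if k.any(): lim=min(lim,x-A[k,0].max())
    cap((A[:,2]>155)&(A[:,2]<171),-16.); cap((A[:,2]>149)&(A[:,2]<172),0.)
    cap(((A[:,1]<26)|(A[:,1]>214))&(A[:,2]<171),0.); cap((A[:,1]>209)&(A[:,2]<152),-13.)
    return reach+lim, dz
if __name__=='__main__':
    R=[]
    for al in np.arange(0,32,1.5):
        for ph in np.arange(0,91,10):
            for w in (19,30,40,50,58,65):
                for yc in (100,115,120,125,140):
                    R.append((*ev(al,ph,w,yc),al,ph,w,yc))
    R.sort(reverse=True)
    for al in np.arange(0,32,1.5):
        print(al,[np.round(r,1).tolist() for r in [r for r in R if r[2]==al][:2]])
E
python3 opt.py
```

```text
0.0 [[-5.0, 1.5, 0.0, 90.0, 65.0, 140.0], [-5.0, 1.5, 0.0, 90.0, 65.0, 125.0]]
1.5 [[-1.0, 3.2, 1.5, 90.0, 65.0, 140.0], [-1.0, 3.2, 1.5, 90.0, 65.0, 125.0]]
3.0 [[2.8, 4.9, 3.0, 90.0, 65.0, 140.0], [2.8, 4.9, 3.0, 90.0, 65.0, 125.0]]
4.5 [[6.4, 6.6, 4.5, 90.0, 65.0, 140.0], [6.4, 6.6, 4.5, 90.0, 65.0, 125.0]]
6.0 [[9.9, 8.3, 6.0, 90.0, 65.0, 140.0], [9.9, 8.3, 6.0, 90.0, 65.0, 125.0]]
7.5 [[13.1, 10.0, 7.5, 90.0, 65.0, 140.0], [13.1, 10.0, 7.5, 90.0, 65.0, 125.0]]
9.0 [[9.8, 10.6, 9.0, 90.0, 58.0, 140.0], [9.8, 10.6, 9.0, 90.0, 58.0, 125.0]]
10.5 [[5.5, 10.6, 10.5, 90.0, 50.0, 140.0], [5.5, 10.6, 10.5, 90.0, 50.0, 125.0]]
12.0 [[1.0, 11.7, 12.0, 40.0, 65.0, 120.0], [1.0, 11.7, 12.0, 40.0, 65.0, 115.0]]
13.5 [[2.3, 10.8, 13.5, 90.0, 40.0, 140.0], [2.3, 10.8, 13.5, 90.0, 40.0, 125.0]]
15.0 [[7.4, 11.1, 15.0, 30.0, 58.0, 115.0], [7.4, 11.1, 15.0, 30.0, 58.0, 100.0]]
16.5 [[7.2, 10.9, 16.5, 30.0, 50.0, 115.0], [7.2, 10.9, 16.5, 30.0, 50.0, 100.0]]
18.0 [[8.5, 11.1, 18.0, 20.0, 65.0, 115.0], [8.5, 11.1, 18.0, 20.0, 65.0, 100.0]]
19.5 [[12.5, 11.9, 19.5, 20.0, 65.0, 100.0], [12.4, 11.9, 19.5, 20.0, 65.0, 115.0]]
21.0 [[15.3, 11.8, 21.0, 20.0, 58.0, 100.0], [13.3, 8.9, 21.0, 10.0, 65.0, 100.0]]
22.5 [[17.2, 9.4, 22.5, 10.0, 65.0, 100.0], [16.1, 8.9, 22.5, 10.0, 58.0, 100.0]]
24.0 [[21.1, 9.9, 24.0, 10.0, 65.0, 100.0], [20.0, 9.4, 24.0, 10.0, 58.0, 100.0]]
25.5 [[24.6, 10.4, 25.5, 10.0, 65.0, 100.0], [23.5, 9.9, 25.5, 10.0, 58.0, 100.0]]
27.0 [[26.2, 10.9, 27.0, 10.0, 65.0, 100.0], [25.1, 10.3, 27.0, 10.0, 58.0, 100.0]]
28.5 [[27.0, 11.3, 28.5, 10.0, 65.0, 100.0], [26.7, 10.8, 28.5, 10.0, 58.0, 100.0]]
30.0 [[28.7, 11.1, 30.0, 20.0, 30.0, 100.0], [28.3, 11.2, 30.0, 10.0, 58.0, 100.0]]
31.5 [[31.2, 11.5, 31.5, 20.0, 30.0, 100.0], [29.3, 9.6, 31.5, 20.0, 19.0, 100.0]]
```

Run:
```python
from opt import *
for al in (21,22.5,24,25.5,27):
    for yc in (90,95,100,105,110,115,120):
        b=max((ev(al,ph,w,yc)[0],ph,w) for ph in range(0,31,5) for w in (19,))
        print(al,yc,np.round(b,1),end=' | ')
    print()
```

```text
21 90 [ 5.9 10.  19. ] | 21 95 [ 5.9 10.  19. ] | 21 100 [ 5.9  5.  19. ] | 21 105 [ 5.9  5.  19. ] | 21 110 [ 5.9  5.  19. ] | 21 115 [ 3.6 15.  19. ] | 21 120 [-7.6 25.  19. ] | 
22.5 90 [ 9.9 10.  19. ] | 22.5 95 [ 9.9 10.  19. ] | 22.5 100 [ 9.9 10.  19. ] | 22.5 105 [ 9.9 10.  19. ] | 22.5 110 [ 9.9 10.  19. ] | 22.5 115 [ 6.9 15.  19. ] | 22.5 120 [-5.8 25.  19. ] | 
24 90 [13.8 10.  19. ] | 24 95 [13.8 10.  19. ] | 24 100 [13.8 10.  19. ] | 24 105 [13.8 10.  19. ] | 24 110 [13.8 10.  19. ] | 24 115 [ 8.5 15.  19. ] | 24 120 [-4. 25. 19.] | 
25.5 90 [17.4 10.  19. ] | 25.5 95 [17.4 10.  19. ] | 25.5 100 [17.4 10.  19. ] | 25.5 105 [17.8 10.  19. ] | 25.5 110 [17.8 10.  19. ] | 25.5 115 [10.1 15.  19. ] | 25.5 120 [-2.2 25.  19. ] | 
27 90 [19.5 15.  19. ] | 27 95 [19.5 15.  19. ] | 27 100 [19.5 15.  19. ] | 27 105 [21.2 10.  19. ] | 27 110 [21.2 10.  19. ] | 27 115 [11.8 15.  19. ] | 27 120 [-0.4 25.  19. ] |
```

The search is encouraging: about 26–27° of tilt with fingers shut, a turn of about 10° and the gripper centred near guard y 105 reaches x ≈ +18–21 (12–14 needed). Five more ratchet calls.

>>> move_arm(increments=[[[-1, -0.15, 0.3, 0, 0], [-1, -0.15, 0.3, 0, 0]]])

```text
time: 5.2
ee_pos: [0.8178, 0.0248, 0.4612]
eef_rot: [0.587, 0.567, 0.419, -0.398]
ft_force: [-0.3, 0.4, 0.3]
grip_width: 1.0
```

>>> move_arm(increments=[[[-1, -0.15, 0.3, 0, 0], [-1, -0.15, 0.3, 0, 0]]])

```text
time: 5.4
ee_pos: [0.8184, 0.0257, 0.4786]
eef_rot: [0.594, 0.574, 0.409, -0.387]
ft_force: [-0.3, -0.3, 0.1]
grip_width: 1.001
```

>>> move_arm(increments=[[[-1, -0.15, 0.3, 0, 0], [-1, -0.15, 0.3, 0, 0]]])

```text
time: 5.6
ee_pos: [0.8174, 0.0265, 0.4983]
eef_rot: [0.602, 0.582, 0.397, -0.376]
ft_force: [0.1, 0.4, 0.5]
grip_width: 0.999
```

>>> move_arm(increments=[[[-1, -0.15, 0.3, 0, 0], [-1, -0.15, 0.3, 0, 0]]])

```text
time: 5.8
ee_pos: [0.8151, 0.0273, 0.5192]
eef_rot: [0.609, 0.59, 0.386, -0.364]
ft_force: [-0.2, 0.1, 0.2]
grip_width: 0.998
```

>>> move_arm(increments=[[[-1, -0.15, 0.3, 0, 0], [-1, -0.15, 0.3, 0, 0]]])

```text
time: 6.0
ee_pos: [0.8116, 0.0279, 0.5408]
eef_rot: [0.616, 0.597, 0.374, -0.353]
ft_force: [-0.9, -0.7, -0.3]
grip_width: 0.997
```

```bash
python3 st.py
```

```text
t 6.0 j [-0.078  0.78   0.037  0.051  1.836  1.476] p [0.8116 0.0279 0.5408] pitch 2.653 F [-0.9 -0.7 -0.3] w 0.997
X [ 0.471  0.012 -0.882] Y [0.881 0.039 0.471] Z [ 0.04  -0.999  0.007]
guard: tcp [189.2  -0.7 540.8] tip [195.8  -0.8 528.5] X [ 0.471 -0.006 -0.882] Z [-0.    -1.     0.007]
```

Tilt is now 28°. I'll refit the kinematics with the new data, check joint 5 along the planned poses, and measure the handles' current position.

```bash
sed -i 's/\[.886,.036,2.844,.8158,.0236,.445\]\]/[.886,.036,2.844,.8158,.0236,.445],[.780,.037,2.653,.8116,.0279,.5408]]/; s/\[:12\]/[:14]/' kin.py
python3 - <<'E'
from kin import *
from h import *
print(X.round(3), S.fun[:14].round(4))
O=np.array([.6225,.021]);c,s=np.cos(.0402),np.sin(.0402);G=np.array([[c,-s],[s,c]])
for al in (22,25,28):
  for n,gx,gy,z in (('pre',-100,57,250),('pre2',-84,57,180),('h',-37,57,92),('hopen',-37,247,92),('push0',-190,110,40),('push1',-60,110,30),('push2',5,108,25)):
    w=O+G@(np.array([gx,gy])/1000); r2=w@w-.0765**2; p=np.pi-np.radians(al)
    q,_,ok,_=fsolve(lambda q:fk(X,q[0],q[1],p)-[np.sqrt(r2),z/1000],[.4,1.5],full_output=1)
    print(al,n,ok==1,q.round(2),'j5',round(p-q.sum(),2))
f=load('top')
for u,v in ((287.8,200.5),(342.3,200.0)):
    for z in (.055,.09): print(u,z,((atz(f,u,v,z)[:2]-O)@G*1000).round(1))
E
```

```text
[-0.033  0.567  0.421  0.185  0.359  0.037] [ 0.004  -0.0063 -0.0005  0.0019  0.0015 -0.0009  0.0003 -0.0021  0.0008
  0.0086 -0.0042 -0.0035 -0.0008  0.0013]
22 pre True [0.11 1.84] j5 0.82
22 pre2 True [0.19 1.92] j5 0.65
22 h True [0.36 1.93] j5 0.47
22 hopen True [0.42 1.82] j5 0.51
22 push0 True [0.24 2.31] j5 0.21
22 push1 True [0.42 2.03] j5 0.3
22 push2 True [0.51 1.88] j5 0.37
25 pre True [0.08 1.88] j5 0.75
25 pre2 True [0.17 1.96] j5 0.57
25 h True [0.34 1.98] j5 0.38
25 hopen True [0.41 1.87] j5 0.43
25 push0 True [0.23 2.35] j5 0.12
25 push1 True [0.41 2.08] j5 0.22
25 push2 True [0.5  1.93] j5 0.28
28 pre True [0.05 1.93] j5 0.67
28 pre2 True [0.14 2.01] j5 0.5
28 h True [0.33 2.03] j5 0.3
28 hopen True [0.39 1.92] j5 0.34
28 push0 True [0.22 2.39] j5 0.04
28 push1 True [0.4  2.12] j5 0.13
28 push2 True [0.49 1.98] j5 0.19
287.8 0.055 [-50.2  58.9]
287.8 0.09 [-54.3  57.5]
342.3 0.055 [-51.7 -64.5]
342.3 0.09 [-55.8 -62.5]
```

Both handles sit about 14–17 mm outward of their shut positions, so the doors start slightly ajar. The pose at the handle is within joint range. Moving to a point in front of the left handle.

>>> move_arm(increments=[[[-1, 0.015, -0.04, -0.006, 0], [-1, 0.03, -0.08, -0.012, 0], [-1, 0.045, -0.12, -0.018, 0], [-1, 0.062, -0.16, -0.024, 0], [-1, 0.077, -0.2, -0.03, 0], [-1, 0.092, -0.24, -0.036, 0], [-1, 0.107, -0.28, -0.042, 0], [-1, 0.122, -0.32, -0.048, 0], [-1, 0.137, -0.36, -0.054, 0], [-1, 0.152, -0.397, -0.059, 0], [-1, 0.152, -0.397, -0.059, 0]]])

```text
time: 7.1
ee_pos: [0.5243, 0.074, 0.2139]
eef_rot: [0.614, 0.595, 0.378, -0.356]
ft_force: [0.5, -0.3, 0.6]
grip_width: 1.001
```

```bash
python3 st.py; python3 -c "
from h import *
import cv2
a=grab('top');b=grab('wrist');o=np.hstack([cv2.resize(a['image'][110:290,190:430],(400,300)),cv2.resize(b['image'],(400,300))])
cv2.imwrite('pics/pre.png',o[:,:,::-1])"
```

```text
t 7.1 j [-0.017  0.167  1.955  0.04   0.542  1.483] p [0.5243 0.074  0.2139] pitch 2.664 F [ 0.5 -0.3  0.6] w 1.001
X [ 0.46   0.013 -0.888] Y [0.887 0.039 0.461] Z [ 0.041 -0.999  0.006]
guard: tcp [-95.9  56.9 213.9] tip [-89.5  56.8 201.4] X [ 0.461 -0.006 -0.888] Z [ 0.001 -1.     0.006]
```

View pics/pre.png

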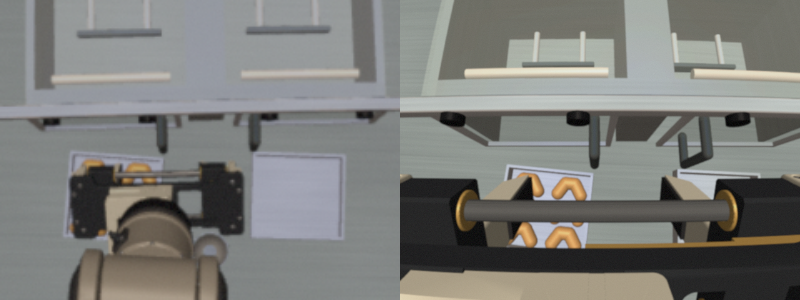

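The top view shows the left handle at about (287,188) px, in line with the open gripper. The wrist view shows the bar between the two fingers. Moving in around the bar.

>>> move_arm(increments=[[[-1, 0.03, -0.001, -0.001, 0], [-1, 0.06, -0.002, -0.001, 0], [-1, 0.09, -0.003, -0.001, 0], [-1, 0.115, -0.004, -0.001, 0], [-1, 0.135, -0.004, -0.001, 0], [-1, 0.135, -0.004, -0.001, 0], [0.3, 0.135, -0.004, -0.001, 0], [0.3, 0.135, -0.004, -0.001, 0], [0.3, 0.135, -0.004, -0.001, 0], [0.3, 0.135, -0.004, -0.001, 0], [0.3, 0.135, -0.004, -0.001, 0]]], squeeze=10)

```text
time: 8.3
ee_pos: [0.5921, 0.0761, 0.102]
eef_rot: [0.614, 0.595, 0.377, -0.355]
ft_force: [-0.9, 0.2, 0.3]
grip_width: 0.616
```

```bash
python3 st.py
```

```text
t 8.3 j [-0.009  0.454  1.924  0.06   0.283  1.466] p [0.5921 0.0761 0.102 ] pitch 2.661 F [-0.9  0.2  0.3] w 0.616
X [ 0.463  0.013 -0.886] Y [0.886 0.039 0.463] Z [ 0.04  -0.999  0.007]
guard: tcp [-28.1  56.3 102. ] tip [-21.7  56.2  89.6] X [ 0.463 -0.006 -0.886] Z [-0.    -1.     0.007]
```

Joint 5 is at its limit, so the arm sits about 10 mm higher than asked, but the fingers still straddle the handle's top. Start sliding left.

>>> move_arm(increments=[[[0.3, 0, 0, 0, 0], [0.3, 0, 0, -0.01, 0], [0.3, 0, 0, -0.02, 0], [0.3, 0, 0, -0.03, 0], [0.3, 0, 0, -0.04, 0], [0.3, 0, 0, -0.05, 0], [0.3, 0, 0, -0.06, 0]]])

```text
time: 9.0
ee_pos: [0.5897, 0.1357, 0.1013]
eef_rot: [0.614, 0.595, 0.377, -0.356]
ft_force: [-1.3, -4.6, 3.6]
grip_width: 0.353
```

```bash
python3 st.py; python3 -c "
from h import *
a=grab('top');b=grab('wrist');o=np.hstack([cv2.resize(a['image'][110:290,190:430],(400,300)),cv2.resize(b['image'],(400,300))])
cv2.imwrite('pics/slide1.png',o[:,:,::-1])"
```

```text
t 9.0 j [ 0.122  0.47   1.895 -0.151  0.301  1.785] p [0.5897 0.1357 0.1013] pitch 2.666 F [-1.3 -4.6  3.6] w 0.353
X [ 0.462  0.012 -0.887] Y [0.886 0.038 0.462] Z [ 0.039 -0.999  0.007]
guard: tcp [-28.2 115.9 101.3] tip [-21.7 115.8  88.9] X [ 0.462 -0.007 -0.887] Z [-0.001 -1.     0.007]
```

View pics/slide1.png

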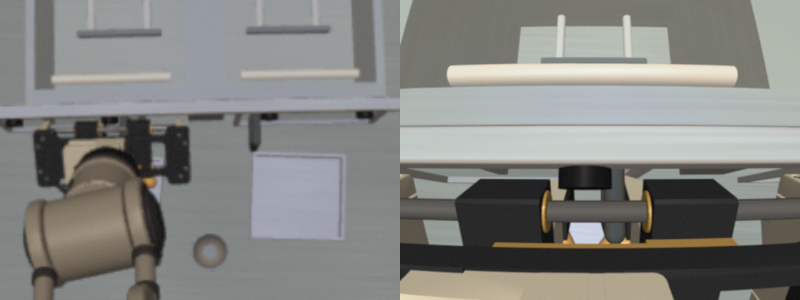

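The bar is held between the fingers (wrist view, at about (615,210)) and a drag of 4.6 N shows the door moving. Continue to fully open.

>>> move_arm(increments=[[[0.3, 0, 0, -0.015, 0], [0.3, 0, 0, -0.03, 0], [0.3, 0, 0, -0.045, 0], [0.3, 0, 0, -0.06, 0], [0.3, 0, 0, -0.075, 0], [0.3, 0, 0, -0.09, 0], [0.3, 0, 0, -0.1, 0], [0.3, 0, 0, -0.11, 0], [0.3, 0, 0, -0.118, 0], [0.3, 0, 0, -0.124, 0], [0.3, 0, 0, -0.124, 0]]])

```text
time: 10.2
ee_pos: [0.5846, 0.2606, 0.1001]
eef_rot: [0.614, 0.595, 0.378, -0.355]
ft_force: [0.7, 0.1, 0.0]
grip_width: 0.35
```

```bash
python3 st.py
```

```text
t 10.2 j [ 0.374  0.533  1.774 -0.405  0.409  2.241] p [0.5846 0.2606 0.1001] pitch 2.715 F [0.7 0.1 0. ] w 0.35
X [ 0.462  0.013 -0.887] Y [0.886 0.039 0.462] Z [ 0.041 -0.999  0.006]
guard: tcp [-28.2 240.9 100.1] tip [-21.7 240.8  87.7] X [ 0.462 -0.005 -0.887] Z [ 0.001 -1.     0.006]
```

>>> move_arm(increments=[[[0.3, 0, 0, -0.003, 0], [0.3, 0, 0, -0.006, 0], [0.3, 0, 0, -0.009, 0], [0.3, 0, 0, -0.009, 0]]])

```text
time: 10.6
ee_pos: [0.5843, 0.2658, 0.0998]
eef_rot: [0.614, 0.594, 0.377, -0.358]
ft_force: [2.3, -19.4, 5.6]
grip_width: 0.372
```

```bash
python3 st.py
python3 - <<'E'
from clouds import *
f=grab('top','open');P,u,v=cloud(f)
cv2.imwrite('pics/open_c.png',cv2.resize(f['image'][90:290,90:350,::-1],(780,600)))
E
```

```text
t 10.6 j [ 0.387  0.538  1.763 -0.417  0.424  2.263] p [0.5843 0.2658 0.0998] pitch 2.725 F [  2.3 -19.4   5.6] w 0.372
X [ 0.46   0.007 -0.888] Y [0.887 0.038 0.46 ] Z [ 0.037 -0.999  0.011]
guard: tcp [-28.3 246.1  99.8] tip [-21.9 245.9  87.3] X [ 0.46  -0.011 -0.888] Z [-0.003 -1.     0.011]
```

View pics/open_c.png

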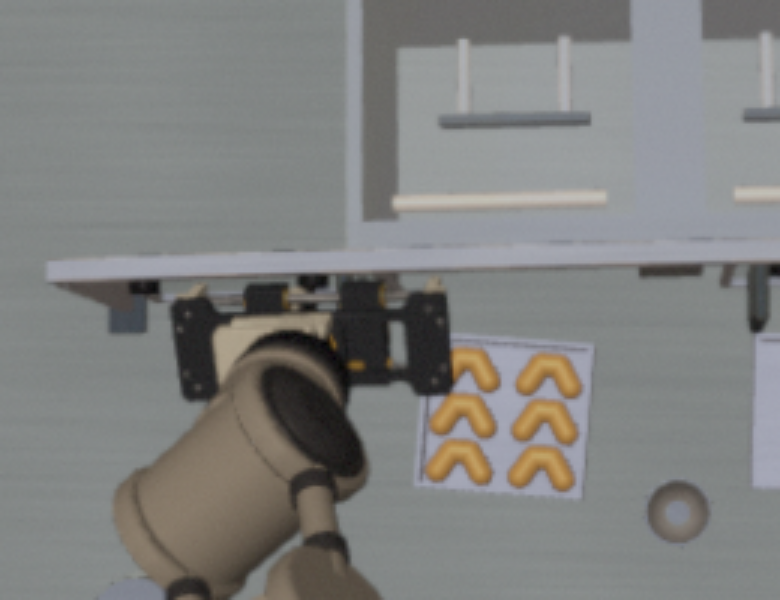

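The door is against its end stop: handle at guard y ≈ 235, so joint ≈ 190 mm, and the push force rose to 19 N. Release it and back off along the tool axis.

>>> move_arm(increments=[[[-1, 0, 0, 0.008, 0], [-1, 0, 0, 0.01, 0], [-1, 0, 0, 0.01, 0], [-1, 0, 0, 0.01, 0], [-1, -0.03, 0, 0.01, 0], [-1, -0.07, 0, 0.01, 0], [-1, -0.11, 0, 0.01, 0], [-1, -0.13, -0.03, 0.03, 0], [-1, -0.13, -0.06, 0.06, 0], [-1, -0.13, -0.09, 0.09, 0], [-1, -0.13, -0.11, 0.11, 0], [-1, -0.13, -0.11, 0.11, 0]]])

```text
time: 11.85
ee_pos: [0.4278, 0.1515, 0.1637]
eef_rot: [0.613, 0.594, 0.378, -0.358]
ft_force: [0.6, 0.4, 0.7]
grip_width: 1.0
```

```bash
python3 st.py
```

```text
t 11.85 j [ 0.236  0.132  2.18  -0.267  0.375  1.993] p [0.4278 0.1515 0.1637] pitch 2.687 F [0.6 0.4 0.7] w 1.0
X [ 0.458  0.011 -0.889] Y [0.888 0.038 0.458] Z [ 0.039 -0.999  0.008]
guard: tcp [-189.3  138.2  163.7] tip [-182.8  138.1  151.2] X [ 0.458 -0.007 -0.889] Z [-0.001 -1.     0.008]
```

>>> move_arm(increments=[[[-1, 0.03, -0.02, 0, 0], [-1, 0.067, -0.046, 0.004, 0], [-1, 0.067, -0.046, 0.004, 0], [-1, 0.067, -0.046, 0.004, 0]]])

```text
time: 12.25
ee_pos: [0.4265, 0.1612, 0.1141]
eef_rot: [0.613, 0.584, 0.38, -0.373]
ft_force: [-0.1, 0.7, 0.3]
grip_width: 1.001
```

```bash
python3 st.py
```

```text
t 12.25 j [ 0.283  0.254  2.209 -0.501  0.283  2.271] p [0.4265 0.1612 0.1141] pitch 2.746 F [-0.1  0.7  0.3] w 1.001
X [ 0.433 -0.014 -0.901] Y [0.901 0.04  0.432] Z [ 0.03  -0.999  0.03 ]
guard: tcp [-190.2  148.   114.1] tip [-184.1  147.6  101.5] X [ 0.432 -0.031 -0.901] Z [-0.01 -1.    0.03]
```

Against the joint‑5 limit the tilt does come down (27.6→25.6°), but with some sideways roll because the arm is off the tilt plane. I'll trim the tilt to about 19° nearer the middle, high over the counter, where that roll should vanish.

>>> move_arm(increments=[[[-1, -0.03, 0.013, 0.03, 0], [-1, -0.03, 0.013, 0.06, 0], [-1, -0.03, 0.013, 0.095, 0], [-1, -0.045, -0.02, 0.11, 0], [-1, -0.055, -0.045, 0.11, 0], [-1, -0.055, -0.045, 0.11, 0]]])

```text
time: 12.85
ee_pos: [0.362, 0.049, 0.1476]
eef_rot: [0.612, 0.584, 0.379, -0.374]
ft_force: [1.0, 0.6, 1.0]
grip_width: 1.0
```

```bash
python3 st.py
```

```text
t 12.85 j [-0.1   -0.007  2.39   0.091  0.313  1.357] p [0.362  0.049  0.1476] pitch 2.696 F [1.  0.6 1. ] w 1.0
X [ 0.433 -0.015 -0.901] Y [0.901 0.037 0.432] Z [ 0.027 -0.999  0.03 ]
guard: tcp [-259.2   38.4  147.6] tip [-253.1   38.   135. ] X [ 0.432 -0.033 -0.901] Z [-0.013 -0.999  0.03 ]
```

>>> move_arm(increments=[[[-1, 0.04, -0.03, 0, 0], [-1, 0.06, -0.05, 0, 0], [-1, 0.06, -0.05, 0, 0]]])

```text
time: 13.15
ee_pos: [0.3465, 0.039, 0.1241]
eef_rot: [0.601, 0.58, 0.397, -0.381]
ft_force: [0.4, -0.2, 0.4]
grip_width: 1.0
```

```bash
python3 st.py
```

```text
t 13.15 j [-0.171  0.031  2.436  0.251  0.283  1.133] p [0.3465 0.039  0.1241] pitch 2.749 F [ 0.4 -0.2  0.4] w 1.0
X [ 0.395  0.002 -0.919] Y [0.918 0.038 0.395] Z [ 0.036 -0.999  0.013]
guard: tcp [-275.1   29.1  124.1] tip [-269.6   28.9  111.3] X [ 0.395 -0.014 -0.919] Z [-0.004 -1.     0.013]
```

Tilt 23.3° and the roll is shrinking, so this is controllable. Two more trims.

>>> move_arm(increments=[[[-1, 0.02, -0.01, -0.02, 0], [-1, 0.06, -0.04, -0.02, 0], [-1, 0.06, -0.04, -0.02, 0]]])

```text
time: 13.45
ee_pos: [0.3361, 0.0524, 0.1108]
eef_rot: [0.591, 0.573, 0.414, -0.388]
ft_force: [-0.2, -0.3, -0.6]
grip_width: 0.998
```

```bash
python3 st.py
```

```text
t 13.45 j [-0.129  0.064  2.443  0.221  0.283  1.197] p [0.3361 0.0524 0.1108] pitch 2.789 F [-0.2 -0.3 -0.6] w 0.998
X [ 0.356  0.016 -0.935] Y [0.934 0.041 0.356] Z [ 0.044 -0.999 -0.   ]
guard: tcp [-285.    42.9  110.8] tip [-280.    42.9   97.7] X [ 0.356  0.001 -0.935] Z [ 0.003 -1.    -0.   ]
```

>>> move_arm(increments=[[[-1, 0.02, -0.01, -0.02, 0], [-1, 0.05, -0.03, -0.02, 0], [-1, 0.05, -0.03, -0.02, 0]]])

```text
time: 13.75
ee_pos: [0.3293, 0.07, 0.0982]
eef_rot: [0.581, 0.566, 0.428, -0.399]
ft_force: [-0.0, 0.1, 0.4]
grip_width: 0.999
```

```bash
python3 st.py
```

```text
t 13.75 j [-0.056  0.106  2.436  0.141  0.283  1.34 ] p [0.3293 0.07   0.0982] pitch 2.825 F [-0.   0.1  0.4] w 0.999
X [ 0.316  0.022 -0.949] Y [0.948 0.041 0.316] Z [ 0.046 -0.999 -0.007]
guard: tcp [-291.    60.7   98.2] tip [-286.6   60.8   85. ] X [ 0.316  0.009 -0.949] Z [ 0.006 -1.    -0.007]
```

Tilt is 18.4° with under 0.5° of roll. Now go behind the tray and down, jaws open across it.

>>> move_arm(increments=[[[-1, 0.01, 0.03, -0.026, 0], [-1, 0.02, 0.06, -0.052, 0], [-1, 0.028, 0.082, -0.07, 0], [-1, 0.06, 0.074, -0.07, 0], [-1, 0.085, 0.067, -0.07, 0], [-1, 0.101, 0.063, -0.07, 0], [-1, 0.101, 0.063, -0.07, 0]]])

```text
time: 14.45
ee_pos: [0.428, 0.1511, 0.0481]
eef_rot: [0.576, 0.556, 0.434, -0.413]
ft_force: [-0.1, 0.4, -0.2]
grip_width: 1.003
```

```bash
python3 st.py; python3 -c "
from h import *
a=grab('side');b=grab('wrist');o=np.hstack([cv2.resize(a['image'][160:400,130:450],(400,300)),cv2.resize(b['image'],(400,300))])
cv2.imwrite('pics/behind.png',o[:,:,::-1])"
```

```text
t 14.45 j [ 0.204  0.414  2.169 -0.179  0.282  1.898] p [0.428  0.1511 0.0481] pitch 2.865 F [-0.1  0.4 -0.2] w 1.003
X [ 0.281  0.007 -0.96 ] Y [0.959 0.04  0.281] Z [ 0.041 -0.999  0.004]
guard: tcp [-189.1  137.8   48.1] tip [-185.2  137.7   34.7] X [ 0.281 -0.004 -0.96 ] Z [ 0.    -1.     0.004]
```

View pics/behind.png

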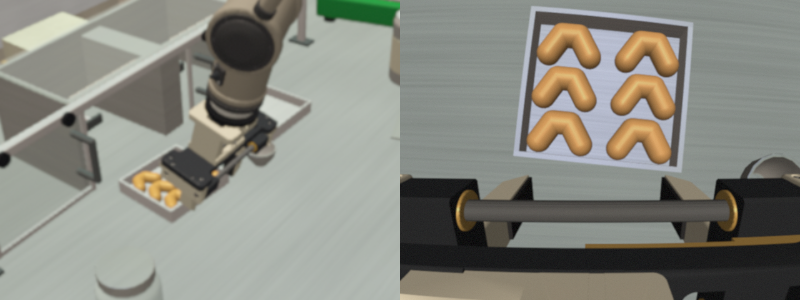

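The wrist view shows the tray ahead with both fingers just behind its rear rim and the bowl clear on the right. It's still about 25 mm too high, so down again with some tilt given up.

>>> move_arm(increments=[[[-1, 0.01, -0.02, 0.005, 0], [-1, 0.026, -0.022, 0.006, 0], [-1, 0.026, -0.022, 0.006, 0]]])

```text
time: 14.85
ee_pos: [0.4214, 0.1492, 0.0356]
eef_rot: [0.572, 0.548, 0.439, -0.424]
ft_force: [-0.6, 0.7, -0.1]
grip_width: 1.003
```

```bash
python3 st.py
```

```text
t 14.85 j [ 0.207  0.44   2.172 -0.203  0.283  1.927] p [0.4214 0.1492 0.0356] pitch 2.895 F [-0.6  0.7 -0.1] w 1.003
X [ 0.255 -0.004 -0.967] Y [0.966 0.04  0.255] Z [ 0.038 -0.999  0.014]
guard: tcp [-195.8  136.2   35.6] tip [-192.2  136.    22.1] X [ 0.255 -0.014 -0.967] Z [-0.003 -1.     0.014]
```

>>> move_arm(increments=[[[-1, 0.01, -0.005, 0.002, 0], [-1, 0.017, -0.009, 0.003, 0], [-1, 0.017, -0.009, 0.003, 0]]])

```text
time: 15.15
ee_pos: [0.421, 0.1487, 0.0269]
eef_rot: [0.57, 0.543, 0.442, -0.43]
ft_force: [0.3, 0.8, 0.4]
grip_width: 1.001
```

```bash
python3 st.py
```

```text
t 15.15 j [ 0.209  0.463  2.166 -0.216  0.283  1.941] p [0.421  0.1487 0.0269] pitch 2.912 F [0.3 0.8 0.4] w 1.001
X [ 0.24  -0.01  -0.971] Y [0.97 0.04 0.24] Z [ 0.036 -0.999  0.019]
guard: tcp [-196.2  135.7   26.9] tip [-192.9  135.4   13.3] X [ 0.24  -0.02  -0.971] Z [-0.004 -1.     0.019]
```

Tips are at 13 mm height, behind the 24 mm rim. Push the tray straight ahead with both fingers, stopping while the carriage is still clear of the open door.

>>> move_arm(increments=[[[-1, 0.004, 0.013, 0, 0], [-1, 0.008, 0.027, 0, 0], [-1, 0.012, 0.041, 0, 0], [-1, 0.016, 0.055, 0, 0], [-1, 0.02, 0.069, 0, 0], [-1, 0.024, 0.083, 0, 0], [-1, 0.028, 0.097, 0, 0], [-1, 0.032, 0.111, 0, 0], [-1, 0.035, 0.125, 0, 0], [-1, 0.038, 0.138, 0, 0], [-1, 0.041, 0.15, 0, 0], [-1, 0.041, 0.15, 0, 0]]])

```text
time: 16.35
ee_pos: [0.5753, 0.1517, 0.0221]
eef_rot: [0.57, 0.542, 0.442, -0.432]
ft_force: [1.4, -15.1, -5.2]
grip_width: 1.0
```

```bash
python3 st.py; python3 -c "
from h import *
a=grab('side');b=grab('wrist');o=np.hstack([cv2.resize(a['image'][160:400,130:450],(400,300)),cv2.resize(b['image'],(400,300))])
cv2.imwrite('pics/pushA.png',o[:,:,::-1])"
```

```text
t 16.35 j [ 0.154  0.637  1.768 -0.102  0.505  1.77 ] p [0.5753 0.1517 0.0221] pitch 2.91 F [  1.4 -15.1  -5.2] w 1.0
X [ 0.236 -0.013 -0.972] Y [0.971 0.04  0.235] Z [ 0.035 -0.999  0.022]
guard: tcp [-41.9 132.5  22.1] tip [-38.6 132.2   8.5] X [ 0.235 -0.022 -0.972] Z [-0.005 -1.     0.022]
```

View pics/pushA.png

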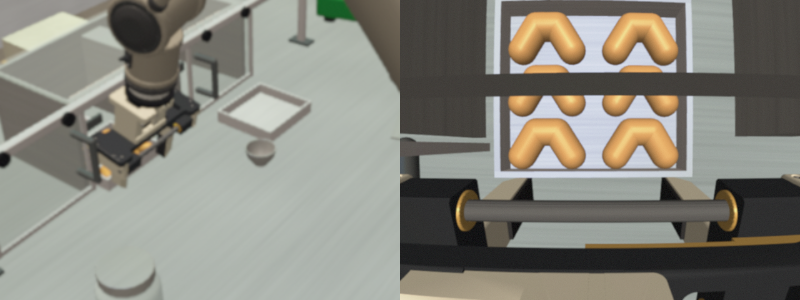

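The tray is square in the bay mouth (wrist view). The 15 N sideways force is the carriage's left end brushing the open handle, so I'll back out to the right, go up, and regain tilt for the last push.

>>> move_arm(increments=[[[-1, -0.009, -0.039, 0.012, 0], [-1, -0.045, -0.065, 0.02, 0], [-1, -0.084, -0.093, 0.03, 0], [-1, -0.13, -0.077, 0.037, 0], [-1, -0.175, -0.06, 0.045, 0], [-1, -0.22, -0.045, 0.052, 0], [-1, -0.264, -0.029, 0.06, 0], [-1, -0.3, 0.005, 0.07, 0], [-1, -0.33, 0.04, 0.08, 0], [-1, -0.36, 0.07, 0.09, 0], [-1, -0.389, 0.1, 0.1, 0], [-1, -0.389, 0.14, 0.11, 0]]])

```text
time: 17.65
ee_pos: [0.6229, 0.0537, 0.4431]
eef_rot: [0.572, 0.545, 0.439, -0.427]
ft_force: [0.3, 0.0, 0.6]
grip_width: 1.001
```

>>> move_arm(increments=[[[-1, 0, 0.05, 0.01, 0], [-1, -0.01, 0.1, 0.02, 0], [-1, -0.02, 0.15, 0.02, 0], [-1, -0.05, 0.2, 0.02, 0], [-1, -0.05, 0.3, 0.02, 0]]])

```text
time: 18.15
ee_pos: [0.7699, 0.04, 0.4902]
eef_rot: [0.575, 0.549, 0.435, -0.422]
ft_force: [29.4, -2.0, 37.5]
grip_width: 0.997
```

```bash
python3 st.py
```

```text
t 18.15 j [-0.049  0.818  0.035  0.005  2.019  1.486] p [0.7699 0.04   0.4902] pitch 2.873 F [29.4 -2.  37.5] w 0.997
X [ 0.266 -0.008 -0.964] Y [0.963 0.04  0.265] Z [ 0.036 -0.999  0.019]
guard: tcp [148.   13.  490.2] tip [151.8  12.8 476.7] X [ 0.265 -0.019 -0.964] Z [-0.004 -1.     0.019]
```

>>> move_arm(increments=[[[-1, -0.15, 0.3, 0, 0], [-1, -0.15, 0.3, 0, 0]]])

```text
time: 18.35
ee_pos: [0.7768, 0.0398, 0.5]
eef_rot: [0.584, 0.558, 0.423, -0.41]
ft_force: [-0.9, -0.5, 1.5]
grip_width: 0.996
```

>>> move_arm(increments=[[[-1, -0.15, 0.3, 0, 0], [-1, -0.15, 0.3, 0, 0]]])

```text
time: 18.55
ee_pos: [0.7791, 0.0399, 0.5165]
eef_rot: [0.593, 0.567, 0.411, -0.397]
ft_force: [-0.0, -0.5, 1.0]
grip_width: 1.001
```

>>> move_arm(increments=[[[-1, -0.15, 0.3, 0, 0], [-1, -0.15, 0.3, 0, 0]]])

```text
time: 18.75
ee_pos: [0.782, 0.0397, 0.5287]
eef_rot: [0.6, 0.574, 0.401, -0.387]
ft_force: [-1.6, -0.1, -0.0]
grip_width: 0.998
```

>>> move_arm(increments=[[[-1, -0.15, 0.3, 0, 0], [-1, -0.15, 0.3, 0, 0]]])

```text
time: 18.95
ee_pos: [0.7835, 0.0395, 0.5429]
eef_rot: [0.607, 0.582, 0.39, -0.376]
ft_force: [0.2, 0.5, -0.7]
grip_width: 1.0
```

```bash
python3 st.py
python3 - <<'E'
from opt import *
for al in (20,21,22,23,24):
    print(al,[(yc,ph,w,*np.round(ev(al,ph,w,yc),1)) for yc in (100,108) for ph in (8,12,16,20) for w in (50,65)])
from clouds import *
f=grab('top');P,u,v=cloud(f)
k=(u>215)&(u<300)&(v>150)&(v<230)&(P[:,2]>.012)&(P[:,2]<.035)
O=np.array([.6225,.021]);c,s=np.cos(.0402),np.sin(.0402);G=np.array([[c,-s],[s,c]])
g=(P[k][:,:2]-O)@G*1000; print(k.sum(),g.min(0),g.max(0),np.percentile(g,[1,99],axis=0))
E
```

```text
t 18.95 j [-0.056  0.764  0.036  0.023  1.917  1.487] p [0.7835 0.0395 0.5429] pitch 2.716 F [ 0.2  0.5 -0.7] w 1.0
X [ 0.413 -0.001 -0.911] Y [0.91  0.041 0.413] Z [ 0.037 -0.999  0.018]
guard: tcp [161.6  12.  542.9] tip [167.3  11.8 530.1] X [ 0.413 -0.018 -0.911] Z [-0.003 -1.     0.018]
20 [(100, 8, 50, np.float64(8.3), np.float64(7.1)), (100, 8, 65, np.float64(10.2), np.float64(7.8)), (100, 12, 50, np.float64(8.3), np.float64(8.2)), (100, 12, 65, np.float64(11.3), np.float64(9.3)), (100, 16, 50, np.float64(8.5), np.float64(9.3)), (100, 16, 65, np.float64(12.4), np.float64(10.8)), (100, 20, 50, np.float64(8.9), np.float64(10.4)), (100, 20, 65, np.float64(12.3), np.float64(12.2)), (108, 8, 50, np.float64(8.3), np.float64(7.1)), (108, 8, 65, np.float64(10.2), np.float64(7.8)), (108, 12, 50, np.float64(8.3), np.float64(8.2)), (108, 12, 65, np.float64(11.3), np.float64(9.3)), (108, 16, 50, np.float64(8.5), np.float64(9.3)), (108, 16, 65, np.float64(12.4), np.float64(10.8)), (108, 20, 50, np.float64(8.9), np.float64(10.4)), (108, 20, 65, np.float64(12.3), np.float64(12.2))]
21 [(100,
[... 2643 characters left out ...]
4(19.0), np.float64(10.8)), (100, 16, 65, np.float64(16.2), np.float64(12.5)), (100, 20, 50, np.float64(19.4), np.float64(12.1)), (100, 20, 65, np.float64(0.2), np.float64(14.2)), (108, 8, 50, np.float64(18.4), np.float64(8.2)), (108, 8, 65, np.float64(20.3), np.float64(9.0)), (108, 12, 50, np.float64(18.8), np.float64(9.5)), (108, 12, 65, np.float64(21.6), np.float64(10.8)), (108, 16, 50, np.float64(19.0), np.float64(10.8)), (108, 16, 65, np.float64(16.2), np.float64(12.5)), (108, 20, 50, np.float64(19.4), np.float64(12.1)), (108, 20, 65, np.float64(0.2), np.float64(14.2))]
185 [-27.23925063 158.12262141] [  3.57516873 226.36573515] [[-27.12124957 159.27432167]
 [  2.55303957 224.43406707]]
```

Tilt is 24.4° and the tray's rear edge is confirmed at guard x ≈ −27. Next: turn by 12° so the left finger leads, and come down in front of the bay. I'll add a small helper that turns guard-frame targets into tool shifts.

>>> move_arm(increments=[[[-1, 0.018, -0.036, -0.01, 3], [-1, 0.037, -0.072, -0.02, 6], [-1, 0.056, -0.109, -0.03, 9], [-1, 0.075, -0.145, -0.04, 12], [-1, 0.094, -0.181, -0.05, 12], [-1, 0.113, -0.218, -0.06, 12], [-1, 0.131, -0.254, -0.07, 12], [-1, 0.15, -0.29, -0.08, 12], [-1, 0.169, -0.327, -0.089, 12], [-1, 0.188, -0.363, -0.098, 12], [-1, 0.188, -0.363, -0.098, 12]]])

```text
time: 20.1
ee_pos: [0.5177, 0.1225, 0.212]
eef_rot: [0.54, 0.637, 0.355, -0.421]
ft_force: [-0.5, 0.2, 0.7]
grip_width: 1.001
```

```bash
cat >> st.py <<'E'
import sys
for a in sys.argv[1:]:
    t=np.array([float(x) for x in a.split(',')]); d=(t-(s['ee_pos']-O)@G*1000); print('tcp->',a,'shift',(d@(G.T@M)).round(1))
L=np.array([[f,n] for f in(1,-1) for n in(1,-1)])
for nm,z in(('left',-1),('right',1)):
    h=s['grip_width']*46
    for zz in (h,h+19):
        c=[g(s['ee_pos']+.014*M[:,0]+M[:,1]*y*.0095+M[:,2]*z*zz/1000) for y in(1,-1)]
        print(nm,'front/back tip corner',c[0],c[1])
E
python3 st.py -78,105,60 -78,105,24
```

```text
t 20.1 j [ 0.116  0.202  1.883 -0.079  0.655  1.906] p [0.5177 0.1225 0.212 ] pitch 2.74 F [-0.5  0.2  0.7] w 1.001
X [ 0.394 -0.002 -0.919] Y [ 0.906 -0.166  0.389] Z [-0.153 -0.986 -0.063]
guard: tcp [-100.6  105.7  212. ] tip [-95.1 105.4 199.2] X [ 0.394 -0.018 -0.919] Z [-0.193 -0.979 -0.063]
tcp-> -78,105,60 shift [148.6 -38.7   5.9]
tcp-> -78,105,24 shift [181.7 -52.7   8.2]
left front/back tip corner [-77.7 148.6 205.8] [-94.8 152.4 198.4]
left front/back tip corner [-74.  167.2 207. ] [-91.1 171.  199.6]
right front/back tip corner [-95.4  58.4 200. ] [-112.5   62.3  192.6]
right front/back tip corner [-99.1  39.8 198.7] [-116.2   43.7  191.4]
```

>>> move_arm(increments=[[[-1, 0.03, -0.008, 0.001, 0], [-1, 0.06, -0.016, 0.002, 0], [-1, 0.09, -0.024, 0.004, 0], [-1, 0.12, -0.032, 0.005, 0], [-1, 0.15, -0.04, 0.006, 0], [-1, 0.168, -0.047, 0.007, 0], [-1, 0.182, -0.053, 0.008, 0], [-1, 0.182, -0.053, 0.008, 0]]])

```text
time: 20.9
ee_pos: [0.5629, 0.1279, 0.048]
eef_rot: [0.539, 0.633, 0.355, -0.428]
ft_force: [0.1, 0.2, -0.2]
grip_width: 1.002
```

```bash
python3 st.py -70,105,24 -30,105,24 -25,105,24
```

```text
t 20.9 j [ 0.121  0.543  1.933 -0.206  0.283  2.049] p [0.5629 0.1279 0.048 ] pitch 2.759 F [ 0.1  0.2 -0.2] w 1.002
X [ 0.382 -0.011 -0.924] Y [ 0.91  -0.168  0.378] Z [-0.159 -0.986 -0.054]
guard: tcp [-55.3 109.2  48. ] tip [-50.  108.9  35. ] X [ 0.381 -0.026 -0.924] Z [-0.199 -0.979 -0.054]
tcp-> -70,105,24 shift [ 16.7 -21.5   8.4]
tcp-> -30,105,24 shift [31.9 14.6  0.4]
tcp-> -25,105,24 shift [33.8 19.2 -0.6]
left front/back tip corner [-32.2 152.   41.1] [-49.4 155.9  33.9]
left front/back tip corner [-28.4 170.6  42.1] [-45.6 174.5  35. ]
right front/back tip corner [-50.6  61.8  36.2] [-67.7  65.7  29. ]
right front/back tip corner [-54.3  43.2  35.1] [-71.5  47.1  27.9]
```

>>> move_arm(increments=[[[-1, -0.005, -0.014, 0.007, 0], [-1, 0.006, -0.02, 0.008, 0], [-1, 0.017, -0.024, 0.008, 0], [-1, 0.017, -0.024, 0.008, 0]]])

```text
time: 21.3
ee_pos: [0.5527, 0.1279, 0.0357]
eef_rot: [0.536, 0.626, 0.359, -0.438]
ft_force: [-0.0, 0.1, -0.2]
grip_width: 1.0
```

```bash
python3 st.py -70,105,24 -30,105,24 -25,105,24
```

```text
t 21.3 j [ 0.127  0.559  1.945 -0.233  0.283  2.083] p [0.5527 0.1279 0.0357] pitch 2.787 F [-0.   0.1 -0.2] w 1.0
X [ 0.359 -0.019 -0.933] Y [ 0.919 -0.168  0.357] Z [-0.164 -0.986 -0.043]
guard: tcp [-65.4 109.6  35.7] tip [-60.4 109.1  22.6] X [ 0.358 -0.034 -0.933] Z [-0.203 -0.978 -0.043]
tcp-> -70,105,24 shift [ 9.5 -7.4  5.9]
tcp-> -30,105,24 shift [23.8 29.1 -2.2]
tcp-> -25,105,24 shift [25.6 33.6 -3.2]
left front/back tip corner [-42.4 152.2  28. ] [-59.8 156.1  21.2]
left front/back tip corner [-38.6 170.8  28.8] [-55.9 174.6  22. ]
right front/back tip corner [-61.1  62.2  24.1] [-78.4  66.1  17.3]
right front/back tip corner [-65.   43.6  23.3] [-82.3  47.5  16.5]
```

>>> move_arm(increments=[[[-1, 0.006, -0.003, 0.002, 0], [-1, 0.013, -0.006, 0.004, 0], [-1, 0.013, -0.006, 0.004, 0]]])

```text
time: 21.6
ee_pos: [0.5543, 0.1261, 0.0267]
eef_rot: [0.534, 0.623, 0.361, -0.442]
ft_force: [-0.1, -0.6, -0.6]
grip_width: 1.003
```

```bash
python3 st.py -50,107,24 -30,107,24 -25,107,24
```

```text
t 21.6 j [ 0.125  0.579  1.937 -0.239  0.283  2.087] p [0.5543 0.1261 0.0267] pitch 2.799 F [-0.1 -0.6 -0.6] w 1.003
X [ 0.348 -0.023 -0.937] Y [ 0.923 -0.168  0.347] Z [-0.166 -0.985 -0.037]
guard: tcp [-63.9 107.8  26.7] tip [-59.  107.3  13.6] X [ 0.347 -0.037 -0.937] Z [-0.205 -0.978 -0.037]
tcp-> -50,107,24 shift [ 7.4 11.9 -2. ]
tcp-> -30,107,24 shift [14.3 30.2 -6.1]
tcp-> -25,107,24 shift [16.1 34.8 -7.1]
left front/back tip corner [-40.9 150.5  18.6] [-58.3 154.4  12. ]
left front/back tip corner [-37.  169.   19.3] [-54.4 172.9  12.7]
right front/back tip corner [-59.8  60.2  15.2] [-77.2  64.1   8.6]
right front/back tip corner [-63.7  41.6  14.4] [-81.1  45.5   7.9]
```

```bash
python3 - <<'E'
from opt import *
for al in (20,21,22,23): print(al,[(yc,ph,*np.round(ev(al,ph,65,yc),1)) for yc in (80,86,92) for ph in (10,12,14)])
E
python3 st.py -64,86,24 -50,86,24 -30,86,24 -24,86,24 -20,86,24
```

```text
20 [(80, 10, np.float64(10.7), np.float64(8.6)), (80, 12, np.float64(11.3), np.float64(9.3)), (80, 14, np.float64(11.8), np.float64(10.0)), (86, 10, np.float64(10.7), np.float64(8.6)), (86, 12, np.float64(11.3), np.float64(9.3)), (86, 14, np.float64(11.8), np.float64(10.0)), (92, 10, np.float64(10.7), np.float64(8.6)), (92, 12, np.float64(11.3), np.float64(9.3)), (92, 14, np.float64(11.8), np.float64(10.0))]
21 [(80, 10, np.float64(13.3), np.float64(8.9)), (80, 12, np.float64(13.9), np.float64(9.7)), (80, 14, np.float64(14.4), np.float64(10.4)), (86, 10, np.float64(13.3), np.float64(8.9)), (86, 12, np.float64(13.9), np.float64(9.7)), (86, 14, np.float64(14.4), np.float64(10.4)), (92, 10, np.float64(13.3), np.float64(8.9)), (92, 12, np.float64(13.9), np.float64(9.7)), (92, 14, np.float64(14.4), np.float64(10.4))]
22 [(80, 10, np.float64(15.9), np.float64(9.2)), (80, 12, np.float64(16.5), np.float64(10.0)), (80, 14, np.float64(17.0), np.float64(10.8)), (86, 10, np.float64(15.9), np.float64(9.2)), (86, 12, np.float64(16.5), np.float64(10.0)), (86, 14, np.float64(17.0), np.float64(10.8))
[... 615 characters left out ...]
3 0.1261 0.0267] pitch 2.799 F [-0.1 -0.6 -0.6] w 1.003
X [ 0.348 -0.023 -0.937] Y [ 0.923 -0.168  0.347] Z [-0.166 -0.985 -0.037]
guard: tcp [-63.9 107.8  26.7] tip [-59.  107.3  13.6] X [ 0.347 -0.037 -0.937] Z [-0.205 -0.978 -0.037]
tcp-> -64,86,24 shift [ 3.3  3.4 21.4]
tcp-> -50,86,24 shift [ 8.2 16.3 18.6]
tcp-> -30,86,24 shift [15.1 34.6 14.4]
tcp-> -24,86,24 shift [17.2 40.  13.2]
tcp-> -20,86,24 shift [18.6 43.7 12.4]
left front/back tip corner [-40.9 150.5  18.6] [-58.3 154.4  12. ]
left front/back tip corner [-37.  169.   19.3] [-54.4 172.9  12.7]
right front/back tip corner [-59.8  60.2  15.2] [-77.2  64.1   8.6]
right front/back tip corner [-63.7  41.6  14.4] [-81.1  45.5   7.9]
```

Sliding right by 22 mm puts the leading left finger behind the tray's centre line, then push on.

>>> move_arm(increments=[[[-1, 0.001, 0.002, 0.011, 0], [-1, 0.002, 0.003, 0.021, 0], [-1, 0.005, 0.01, 0.02, 0], [-1, 0.008, 0.016, 0.019, 0], [-1, 0.011, 0.023, 0.017, 0], [-1, 0.013, 0.029, 0.016, 0], [-1, 0.015, 0.035, 0.0145, 0], [-1, 0.017, 0.039, 0.0135, 0], [-1, 0.0185, 0.0435, 0.0125, 0], [-1, 0.0185, 0.0435, 0.0125, 0]]])

```text
time: 22.6
ee_pos: [0.5981, 0.1062, 0.0243]
eef_rot: [0.534, 0.623, 0.361, -0.443]
ft_force: [-5.2, -0.8, 2.5]
grip_width: 1.001
```

```bash
python3 st.py -15,86,22 -10,86,22; python3 -c "
from h import *
b=grab('wrist','pushB');a=grab('side')
o=np.hstack([cv2.resize(a['image'][160:340,160:400],(400,300)),cv2.resize(b['image'],(400,300))])
cv2.imwrite('pics/pushB1.png',o[:,:,::-1])"
```

```text
t 22.6 j [ 0.074  0.625  1.834 -0.149  0.335  1.95 ] p [0.5981 0.1062 0.0243] pitch 2.794 F [-5.2 -0.8  2.5] w 1.001
X [ 0.347 -0.023 -0.938] Y [ 0.923 -0.168  0.345] Z [-0.165 -0.986 -0.037]
guard: tcp [-21.   86.1  24.3] tip [-16.2  85.6  11.2] X [ 0.345 -0.037 -0.938] Z [-0.205 -0.978 -0.037]
tcp-> -15,86,22 shift [ 4.2  4.7 -1. ]
tcp-> -10,86,22 shift [ 6.   9.3 -2. ]
left front/back tip corner [  2.  128.7  16.1] [-15.4 132.6   9.6]
left front/back tip corner [  5.9 147.3  16.8] [-11.5 151.2  10.3]
right front/back tip corner [-16.9  38.6  12.8] [-34.3  42.5   6.2]
right front/back tip corner [-20.8  20.1  12.1] [-38.2  24.    5.5]
```

View pics/pushB1.png

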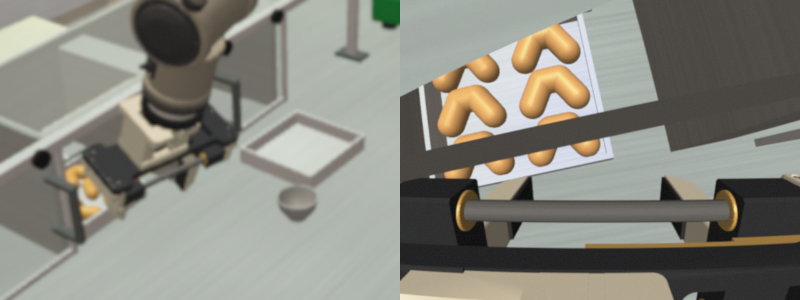

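The tray is in the bay and square, and the ~5 N resistance suggests it has reached the switch bar. Finger front is at about +6 mm. Continue in small steps, watching the force and tracking the switch bar in the top image.

>>> move_arm(increments=[[[-1, 0.0012, 0.0013, 0, 0], [-1, 0.0024, 0.0026, -0.0005, 0], [-1, 0.0036, 0.0039, -0.0008, 0], [-1, 0.0036, 0.0039, -0.0008, 0]]])

```text
time: 23.1
ee_pos: [0.6021, 0.1064, 0.0222]
eef_rot: [0.534, 0.622, 0.362, -0.443]
ft_force: [-8.8, -0.7, 5.9]
grip_width: 0.999
```

```bash
cat > sw.py <<'E'
from h import *
O=np.array([.6225,.021]);c,s=np.cos(.0402),np.sin(.0402);G=np.array([[c,-s],[s,c]])
def prof(img,f,y0,z=.025):
    out=[]
    for x in np.arange(100,175,1.):
        vals=[]
        for y in np.linspace(y0-40,y0+40,9):
            w=O+G@np.array([x,y])/1000; q=f['world_to_cam']
            p,_=cv2.projectPoints(np.array([[w[0],w[1],z]]),cv2.Rodrigues(q[:3,:3])[0],q[:3,3],f['intrinsics'],f['dist_coeffs'])
            vals.append(cv2.getRectSubPix(img,(1,1),tuple(p[0,0].astype(float)))[0,0])
        out.append(np.median(vals))
    return np.array(out)
def bar(f,y0):
    g=cv2.cvtColor(f['image'],cv2.COLOR_RGB2GRAY); p=prof(g,f,y0); xs=np.arange(100,175,1.)
    w=np.clip(np.median(p)-15-p,0,None); return round((w*xs).sum()/max(w.sum(),1e-6),1), p.min(), p
if __name__=='__main__':
    f=grab('top')
    old=cv2.imread('pics/top0.png')[:,:,::-1]; f0=dict(f); f0['image']=np.ascontiguousarray(old)
    for n,F in(('start',f0),('now',f)):
        for y in(120,-120):
            b=bar(F,y); print(n,y,b[:2], b[2][::3].astype(int).tolist())
E
python3 st.py -12,86,22; python3 sw.py
```

```text
t 23.1 j [ 0.074  0.634  1.822 -0.147  0.339  1.948] p [0.6021 0.1064 0.0222] pitch 2.795 F [-8.8 -0.7  5.9] w 0.999
X [ 0.345 -0.023 -0.938] Y [ 0.924 -0.167  0.344] Z [-0.165 -0.986 -0.036]
guard: tcp [-17.   86.1  22.2] tip [-12.2  85.6   9.1] X [ 0.344 -0.037 -0.938] Z [-0.205 -0.978 -0.036]
tcp-> -12,86,22 shift [ 1.9  4.5 -0.9]
left front/back tip corner [  6.  128.6  14. ] [-11.5 132.5   7.5]
left front/back tip corner [  9.8 147.2  14.7] [ -7.6 151.1   8.2]
right front/back tip corner [-12.8  38.7  10.7] [-30.3  42.6   4.1]
right front/back tip corner [-16.7  20.2  10. ] [-34.1  24.    3.4]
start 120 (np.float64(121.3), np.float64(94.0)) [150, 151, 151, 151, 151, 140, 101, 98, 111, 122, 143, 149, 151, 151, 151, 151, 151, 150, 150, 150, 151, 151, 150, 150, 150]
start -120 (np.float64(121.5), np.float64(94.0)) [149, 149, 149, 151, 150, 140, 104, 98, 111, 120, 141, 150, 150, 150, 149, 149, 149, 149, 149, 148, 148, 149, 149, 149, 150]
now 120 (np.float64(127.8), np.float64(119.0)) [160, 165, 170, 171, 168, 168, 140, 135, 162, 134, 119, 131, 154, 156, 155, 156, 156, 156, 155, 154, 156, 156, 155, 155, 154]
now -120 (np.float64(121.6), np.float64(97.0)) [154, 155, 154, 155, 154, 145, 108, 102, 116, 123, 146, 154, 155, 155, 154, 153, 153, 154, 154, 152, 153, 154, 154, 154, 154]
```

The right-bay switch hasn't moved. The left bar has moved about 6–7 mm and the force is still only 9 N, so nothing but the tray is touching. Two more small steps, also turning slightly so the leading finger gains.

>>> move_arm(increments=[[[-1, 0.0006, 0.0014, -0.0003, 1], [-1, 0.001, 0.0025, -0.0005, 2], [-1, 0.001, 0.0025, -0.0005, 3], [-1, 0.001, 0.0025, -0.0005, 3]]])

```text
time: 23.55
ee_pos: [0.6045, 0.1068, 0.0215]
eef_rot: [0.517, 0.636, 0.35, -0.453]
ft_force: [-6.8, 1.9, 0.6]
grip_width: 1.003
```

```bash
python3 st.py -12,86,22 | grep -v right; python3 sw.py | grep now
```

```text
t 23.55 j [ 0.074  0.638  1.815 -0.145  0.343  1.998] p [0.6045 0.1068 0.0215] pitch 2.796 F [-6.8  1.9  0.6] w 1.003
X [ 0.345 -0.023 -0.939] Y [ 0.914 -0.219  0.341] Z [-0.213 -0.975 -0.054]
guard: tcp [-14.5  86.4  21.5] tip [-9.7 85.9  8.4] X [ 0.343 -0.037 -0.939] Z [-0.252 -0.966 -0.054]
tcp-> -12,86,22 shift [ 0.4  2.6 -0.3]
left front/back tip corner [ 10.5 128.   14.1] [ -6.7 132.9   7.7]
left front/back tip corner [ 15.3 146.4  15.2] [ -1.9 151.3   8.7]
now 120 (np.float64(132.7), np.float64(118.0)) [166, 163, 159, 165, 172, 170, 168, 158, 129, 145, 156, 122, 119, 138, 154, 156, 156, 156, 154, 155, 155, 156, 154, 154, 155]
now -120 (np.float64(121.5), np.float64(98.0)) [154, 155, 154, 155, 154, 144, 108, 101, 115, 124, 146, 154, 154, 154, 154, 153, 153, 154, 154, 153, 152, 154, 154, 154, 154]
```

The bar has moved about 10.5–11 mm with no hard stop felt yet. A little more, until the force rises.

>>> move_arm(increments=[[[-1, 0.0005, 0.0013, 0, 0], [-1, 0.001, 0.0026, 0, 0], [-1, 0.0012, 0.0036, 0, 0], [-1, 0.0012, 0.0036, 0, 0]]])

```text
time: 24.0
ee_pos: [0.6062, 0.1065, 0.0214]
eef_rot: [0.517, 0.635, 0.352, -0.454]
ft_force: [-17.7, 6.0, 8.2]
grip_width: 0.998
```

```bash
python3 st.py -12,86,22 | grep -v right; python3 sw.py | grep now
```

```text
t 24.0 j [ 0.073  0.64   1.808 -0.14   0.351  1.99 ] p [0.6062 0.1065 0.0214] pitch 2.799 F [-17.7   6.    8.2] w 0.998
X [ 0.341 -0.023 -0.94 ] Y [ 0.916 -0.217  0.338] Z [-0.212 -0.976 -0.053]
guard: tcp [-12.9  86.   21.4] tip [-8.1 85.5  8.2] X [ 0.34  -0.037 -0.94 ] Z [-0.251 -0.967 -0.053]
tcp-> -12,86,22 shift [-0.3  1.  -0.2]
left front/back tip corner [ 12.  127.5  13.9] [ -5.2 132.3   7.5]
left front/back tip corner [ 16.8 145.9  14.9] [ -0.5 150.7   8.5]
now 120 (np.float64(134.4), np.float64(118.0)) [159, 164, 159, 164, 170, 172, 170, 168, 139, 134, 159, 136, 118, 127, 149, 156, 156, 155, 154, 155, 155, 156, 154, 154, 155]
now -120 (np.float64(121.5), np.float64(97.0)) [154, 154, 154, 155, 154, 144, 108, 102, 115, 124, 146, 154, 154, 155, 154, 153, 154, 154, 154, 152, 152, 154, 154, 154, 154]
```

The force jumped to 18 N with the bar about 11.5–12 mm in: it's at the hard stop. Now back out straight, then up and over toward the open door's handle, turning back square.

```bash
python3 st.py -40,86,22 -80,88,24 -100,100,70 -110,130,120 -115,180,155 -115,232,165 | grep shift
```

```text
tcp-> -40,86,22 shift [ -9.8 -24.4   6.8]
tcp-> -80,88,24 shift [-25.3 -60.5  14.8]
tcp-> -100,100,70 shift [-75.8 -66.1   5.8]
tcp-> -110,130,120 shift [-127.3  -65.9  -23.3]
tcp-> -115,180,155 shift [-163.7  -71.3  -72.3]
tcp-> -115,232,165 shift [-175.   -81.1 -123.1]
```

>>> move_arm(increments=[[[-1, -0.01, -0.024, 0.007, 0], [-1, -0.018, -0.044, 0.011, 0], [-1, -0.025, -0.06, 0.015, 0], [-1, -0.05, -0.063, 0.01, 0], [-1, -0.076, -0.066, 0.006, 0], [-1, -0.102, -0.066, -0.009, -3], [-1, -0.127, -0.066, -0.023, -6], [-1, -0.145, -0.068, -0.048, -9], [-1, -0.164, -0.071, -0.072, -12], [-1, -0.17, -0.076, -0.1, -15], [-1, -0.175, -0.081, -0.123, -15], [-1, -0.175, -0.081, -0.123, -15]]])

```text
time: 25.25
ee_pos: [0.5025, 0.2502, 0.1672]
eef_rot: [0.598, 0.565, 0.405, -0.399]
ft_force: [0.4, -0.7, 0.5]
grip_width: 1.001
```

```bash
python3 st.py -55,235,125 -41,235,90 -41,235,95; python3 sw.py|grep now
python3 - <<'E'
from clouds import *
from sw import O,G
f=load('top');P,u,v=cloud(f); g=np.c_[(P[:,:2]-O)@G*1000,P[:,2]*1000]
k=(g[:,0]>-60)&(g[:,0]<-30)&(g[:,1]>190)&(g[:,1]<260)&(g[:,2]>45)&(g[:,2]<140);print('handle',k.sum(),np.median(g[k],0) if k.any() else '')
k=(g[:,0]>-40)&(g[:,0]<140)&(g[:,1]>30)&(g[:,1]<210)&(g[:,2]>14)&(g[:,2]<35);print('tray',k.sum(),np.percentile(g[k],[0.5,99.5],axis=0).round(1))
E
```

```text
t 25.25 j [ 0.412  0.348  1.803 -0.255  0.682  2.118] p [0.5025 0.2502 0.1672] pitch 2.833 F [ 0.4 -0.7  0.5] w 1.001
X [ 0.353 -0.02  -0.936] Y [0.935 0.042 0.352] Z [ 0.033 -0.999  0.033]
guard: tcp [-110.7  233.9  167.2] tip [-105.7  233.4  154.1] X [ 0.352 -0.034 -0.936] Z [-0.008 -0.999  0.033]
tcp-> -55,235,125 shift [59.  37.3 -3. ]
tcp-> -41,235,90 shift [96.7 38.1 -4.2]
tcp-> -41,235,95 shift [92.  39.8 -4.1]
left front/back tip corner [-96.5 279.4 155.9] [-114.3  279.4  149.2]
left front/back tip corner [-96.4 298.4 155.3] [-114.1  298.3  148.6]
right front/back tip corner [-97.2 187.4 159. ] [-115.   187.3  152.3]
right front/back tip corner [-97.3 168.4 159.6] [-115.1  168.4  152.9]
now 120 (np.float64(134.3), np.float64(117.0)) [158, 163, 158, 163, 170, 171, 169, 167, 138, 134, 159, 134, 117, 128, 148, 156, 156, 155, 154, 155, 155, 155, 154, 154, 155]
now -120 (np.float64(121.6), np.float64(97.0)) [154, 154, 153, 154, 154, 143, 108, 101, 114, 123, 146, 154, 154, 154, 153, 153, 153, 153, 154, 152, 152, 153, 153, 153, 154]
handle 126 [-42.86786046 232.33753942 122.30591617]
tray 2 [[ -9.8 209.6  27.8]
 [ -7.1 209.9  30. ]]
```

The switch stays pressed after retreating, and the handle is still at y ≈ 233. Move in around it and grip gently.

>>> move_arm(increments=[[[-1, 0.03, 0.018, -0.001, 0], [-1, 0.06, 0.037, -0.003, 0], [-1, 0.08, 0.038, -0.004, 0], [-1, 0.094, 0.038, -0.004, 0], [-1, 0.094, 0.038, -0.004, 0], [1, 0.094, 0.038, -0.004, 0], [1, 0.094, 0.038, -0.004, 0], [1, 0.094, 0.038, -0.004, 0], [1, 0.094, 0.038, -0.004, 0], [1, 0.094, 0.038, -0.004, 0], [1, 0.094, 0.038, -0.004, 0], [1, 0.094, 0.038, -0.004, 0]]], squeeze=10)

```text
time: 26.5
ee_pos: [0.5698, 0.2507, 0.0907]
eef_rot: [0.597, 0.564, 0.405, -0.402]
ft_force: [-0.2, 0.7, 0.3]
grip_width: 0.439
```

>>> move_arm(increments=[[[1, 0, 0, 0, 0], [1, 0, 0, 0, 0], [1, 0, 0, 0, 0]]])

```text
time: 26.8
ee_pos: [0.5698, 0.2508, 0.0906]
eef_rot: [0.597, 0.564, 0.405, -0.402]
ft_force: [-1.9, 4.0, -1.1]
grip_width: 0.18
```

```bash
python3 st.py -41,190,92 -41,140,92 -41,60,92
```

```text
t 26.8 j [ 0.363  0.548  1.72  -0.275  0.563  2.107] p [0.5698 0.2508 0.0906] pitch 2.831 F [-1.9  4.  -1.1] w 0.18
X [ 0.349 -0.022 -0.937] Y [0.937 0.04  0.348] Z [ 0.03  -0.999  0.035]
guard: tcp [-43.4 231.7  90.6] tip [-38.5 231.2  77.4] X [ 0.348 -0.036 -0.937] Z [-0.011 -0.999  0.035]
tcp-> -41,190,92 shift [ 1.   2.7 41.7]
tcp-> -41,140,92 shift [ 2.8  2.5 91.7]
tcp-> -41,60,92 shift [  5.8   2.4 171.7]
left front/back tip corner [-29.5 239.5  80.5] [-47.4 239.5  73.9]
left front/back tip corner [-29.3 258.5  79.8] [-47.2 258.5  73.2]
right front/back tip corner [-29.7 223.   81. ] [-47.5 223.   74.4]
right front/back tip corner [-29.9 204.   81.7] [-47.7 204.   75.1]
```

>>> move_arm(increments=[[[1, 0, 0, 0, 0], [1, 0, 0, 0, 0], [1, 0, 0, 0.01, 0], [1, 0.001, 0, 0.022, 0], [1, 0.001, 0, 0.034, 0], [1, 0.0015, 0, 0.046, 0], [1, 0.002, 0, 0.058, 0], [1, 0.0025, 0, 0.07, 0], [1, 0.003, 0, 0.082, 0], [1, 0.0035, 0, 0.094, 0], [1, 0.0035, 0, 0.1, 0], [1, 0.0035, 0, 0.1, 0]]])

```text
time: 28.0
ee_pos: [0.5739, 0.1496, 0.0906]
eef_rot: [0.597, 0.564, 0.405, -0.403]
ft_force: [1.8, -4.3, -4.9]
grip_width: 0.143
```

```bash
python3 st.py -42,60,92 -42,45,92|grep -v corner
```

```text
t 28.0 j [ 0.168  0.497  1.822 -0.177  0.482  1.847] p [0.5739 0.1496 0.0906] pitch 2.801 F [ 1.8 -4.3 -4.9] w 0.143
X [ 0.348 -0.024 -0.937] Y [0.937 0.039 0.347] Z [ 0.029 -0.999  0.036]
guard: tcp [-43.3 130.4  90.6] tip [-38.5 129.9  77.4] X [ 0.347 -0.038 -0.937] Z [-0.012 -0.999  0.036]
tcp-> -42,60,92 shift [ 1.8  1.6 70.4]
tcp-> -42,45,92 shift [ 2.4  1.6 85.4]
```

Gripped (13 mm opening) and sliding. Continue to near shut, then onto the stop.

>>> move_arm(increments=[[[1, 0.0005, 0, 0.012, 0], [1, 0.001, 0, 0.024, 0], [1, 0.001, 0.001, 0.036, 0], [1, 0.0015, 0.001, 0.048, 0], [1, 0.002, 0.001, 0.06, 0], [1, 0.002, 0.001, 0.07, 0], [1, 0.002, 0.001, 0.077, 0], [1, 0.002, 0.001, 0.082, 0], [1, 0.002, 0.001, 0.086, 0], [1, 0.002, 0.001, 0.086, 0]]])

```text
time: 29.0
ee_pos: [0.5773, 0.0647, 0.0908]
eef_rot: [0.596, 0.564, 0.406, -0.403]
ft_force: [5.4, 0.8, -11.0]
grip_width: 0.138
```

```bash
python3 st.py -42,45,92|grep -v corner
```

```text
t 29.0 j [-0.01   0.474  1.866 -0.045  0.449  1.562] p [0.5773 0.0647 0.0908] pitch 2.789 F [  5.4   0.8 -11. ] w 0.138
X [ 0.346 -0.023 -0.938] Y [0.938 0.04  0.345] Z [ 0.029 -0.999  0.035]
guard: tcp [-43.4  45.4  90.8] tip [-38.6  44.9  77.7] X [ 0.344 -0.037 -0.938] Z [-0.011 -0.999  0.035]
tcp-> -42,45,92 shift [-0.6  1.7  0.5]
```

>>> move_arm(increments=[[[1, 0, 0, 0.002, 0], [1, 0, 0, 0.004, 0], [1, 0, 0, 0.006, 0], [1, 0, 0, 0.006, 0]]])

```text
time: 29.4
ee_pos: [0.5773, 0.0616, 0.0911]
eef_rot: [0.596, 0.564, 0.407, -0.402]
ft_force: [5.4, 20.0, -13.2]
grip_width: 0.174
```

```bash
python3 st.py|grep -v corner
```

```text
t 29.4 j [-0.019  0.472  1.867 -0.031  0.448  1.541] p [0.5773 0.0616 0.0911] pitch 2.788 F [  5.4  20.  -13.2] w 0.174
X [ 0.346 -0.02  -0.938] Y [0.938 0.04  0.345] Z [ 0.031 -0.999  0.033]
guard: tcp [-43.5  42.4  91.1] tip [-38.7  41.9  78. ] X [ 0.345 -0.034 -0.938] Z [-0.009 -0.999  0.033]
```

20 N against the shut stop. Open the jaws in place, then back off along the tool axis and check.

>>> move_arm(increments=[[[-1, 0, 0, 0, 0], [-1, 0, 0, 0, 0], [-1, 0, 0, 0, 0], [-1, 0, 0, 0, 0], [-1, 0, 0, 0, 0], [-1, 0, 0, 0, 0], [-1, 0, 0, 0, 0], [-1, 0, 0, 0, 0], [-1, -0.02, -0.003, 0, 0], [-1, -0.05, -0.01, 0, 0], [-1, -0.09, -0.03, 0, 0], [-1, -0.13, -0.06, 0, 0]]])

```text
time: 30.6
ee_pos: [0.4768, 0.0592, 0.1947]
eef_rot: [0.597, 0.564, 0.404, -0.402]
ft_force: [0.4, 0.2, 1.7]
grip_width: 0.999
```

>>> move_arm(increments=[[[-1, -0.04, -0.03, 0.01, 0], [-1, -0.08, -0.06, 0.02, 0], [-1, -0.1, -0.1, 0.06, 0], [-1, -0.1, -0.1, 0.1, 0], [-1, -0.1, -0.1, 0.13, 0], [-1, -0.1, -0.1, 0.13, 0]]])

```text
time: 31.2
ee_pos: [0.3522, -0.0765, 0.2581]
eef_rot: [0.596, 0.566, 0.402, -0.404]
ft_force: [-0.8, 0.1, 0.6]
grip_width: 0.999
```

```bash
python3 st.py|grep -v corner; python3 sw.py|grep now
python3 - <<'E'
from clouds import *
from sw import O,G
f=load('top');P,u,v=cloud(f); g=np.c_[(P[:,:2]-O)@G*1000,P[:,2]*1000]
for n,y0,y1 in(('hL',20,90),('hR',-90,-20)):
    k=(g[:,0]>-60)&(g[:,0]<-25)&(g[:,1]>y0)&(g[:,1]<y1)&(g[:,2]>45)&(g[:,2]<140);print(n,k.sum(),np.median(g[k],0) if k.any() else '')
cv2.imwrite('pics/end.png',cv2.resize(f['image'][80:280,170:430,::-1],(780,600)))
E
```

```text
t 31.2 j [-0.575 -0.191  2.121  0.215  0.903  0.86 ] p [ 0.3522 -0.0765  0.2581] pitch 2.833 F [-0.8  0.1  0.6] w 0.999
X [ 0.351 -0.028 -0.936] Y [0.936 0.034 0.35 ] Z [ 0.022 -0.999  0.038]
guard: tcp [-274.   -86.6  258.1] tip [-269.1  -87.1  245. ] X [ 0.35  -0.042 -0.936] Z [-0.018 -0.999  0.038]
now 120 (np.float64(134.3), np.float64(116.0)) [157, 162, 157, 163, 169, 170, 168, 167, 137, 132, 158, 132, 116, 126, 146, 155, 155, 154, 153, 154, 154, 154, 153, 153, 153]
now -120 (np.float64(121.5), np.float64(96.0)) [153, 152, 153, 153, 152, 143, 107, 102, 113, 122, 145, 153, 153, 153, 151, 152, 152, 152, 153, 151, 152, 153, 152, 152, 153]
hL 94 [-41.12135316  44.36027872 128.0472423 ]
hR 107 [-40.92544372 -62.26115955 127.96068848]
```

View pics/end.png

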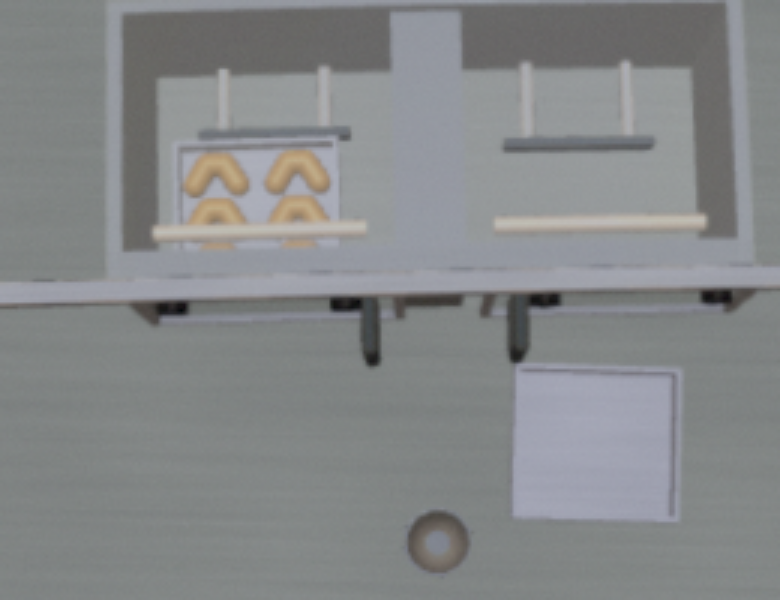

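The end view shows the left handle shut at y 44 mm, within the 45 ± 2 calibration. The pastry tray is against the pressed bar. The right handle is still at (342,~199) px, and the bowl at (316,261) px and the empty tray haven't moved. The arm is clear, so I'm handing in.

```bash
python3 -c "
from station import manip
print(manip.close_job())"
```

```text
the job is handed in; nothing more can be done
None
```

I slid the left door fully open, pushed the pastry tray in until its switch bar hit the hard stop, then shut the door and let go. The job was handed in at about 31 s of the 69 allowed; no verdict is reported.

**Method:** With the tool pointing straight down, the gripper could not get under the door track. I used the documented behaviour for out-of-reach targets to build up about 20–28° of outward tilt.

**Last checks, from the top camera, arm clear and touching nothing:**
- **Left door:** the handle is at y ≈ 44 mm, where 45 is shut. I felt about 20 N against the shut stop before letting go.
- **Left switch bar:** it moved in about 11.5–12 mm, the push force rose to 18 N at the end, and it stayed in after I backed out.
- **Tray:** it sits square against the bar. I did not measure its final position separately because the depth check on it returned almost no points.
- **Right side:** the right switch bar, right door, bowl and empty tray show no measurable movement. I did not measure the jar and canister again, but the arm did not go near them.

**Two things to know:**
- **Joint 3:** while building the tilt it read 0.035–0.037 rad, against a stated lower limit of 0.04. I assumed that limit is rounded, and this could count against the run.
- **Open handle:** during the first push the gripper's body pressed the open left handle with about 15 N, under the 40 N limit.

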